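# Build up the microscope riser with spacer slabs

## Task

Take the rubber dust cap off the riser foot and set it aside on the bench, well away from the foot. Then fetch every aluminium spacer slab out of its nest (press down the end nearer the robot so that the other end tips up, and grip it there) and stack them flat on the foot one after another, the longest first and the shortest last, centred over the bore and in line with the foot. Finally thread the locking pin down through the holes of the whole stack until it is fully home in the bore, and let go, without disturbing the bottle, beaker, mouse or slide box.

Things in the scene. Friction and masses are not known exactly. Their poses are not given: they have to be found in the camera images.
- tray: Fixed steel base plate, 185 x 262 x 6 mm, with four storage nests side by side, 62 mm apart along its y. Origin: centre of underside; +x away from the robot, along the nests. Each nest: a slab lies flush. Press down its outermost 15 mm at the -x end (few N, 10 to 25 mm of travel; farther in it jams): it tips over a ridge and stays at about 24 degrees, its +x end standing proud, to be gripped across the width.
- nest1: Fixed grey nest of slab 1, 58 mm wide, x -88 to +80 mm; rim 57 mm above its origin (underside, below the stored slab's centre). Pocket 42 mm wide, x -80.5 to 73.5 mm. Level seat 39 mm up from x = -2 mm (the ridge) to the +x end; towards -x the black floor falls away at 24 degrees. The slab lies flush with the rim. Which nest stands where varies.
- nest2: Fixed grey nest of slab 2, 58 mm wide, x -88 to +80 mm; rim 57 mm above its origin (underside, below the stored slab's centre). Pocket 42 mm wide, x -73.0 to 66.0 mm. Level seat 39 mm up from x = -2 mm (the ridge) to the +x end; towards -x the black floor falls away at 24 degrees. The slab lies flush with the rim. Which nest stands where varies.
- nest3: Fixed grey nest of slab 3, 58 mm wide, x -88 to +80 mm; rim 57 mm above its origin (underside, below the stored slab's centre). Pocket 42 mm wide, x -65.5 to 58.5 mm. Level seat 39 mm up from x = -2 mm (the ridge) to the +x end; towards -x the black floor falls away at 24 degrees. The slab lies flush with the rim. Which nest stands where varies.
- nest4: Fixed grey nest of slab 4, 58 mm wide, x -88 to +80 mm; rim 57 mm above its origin (underside, below the stored slab's centre). Pocket 42 mm wide, x -58.0 to 51.0 mm. Level seat 39 mm up from x = -2 mm (the ridge) to the +x end; towards -x the black floor falls away at 24 degrees. The slab lies flush with the rim. Which nest stands where varies.
- slab1_mid (a point): Centre of slab 1: aluminium spacer slab 145 mm long (x) x 40 mm wide (y) x 18 mm thick (z), 0.15 to 0.32 kg, with a 20 mm round hole through its thickness at the centre. Starts flush in its nest. The slabs differ in length only (145, 130, 115, 100 mm). None if this slab is absent.
- slab2_mid (a point): Centre of slab 2: aluminium spacer slab 130 mm long (x) x 40 mm wide (y) x 18 mm thick (z), 0.15 to 0.32 kg, with a 20 mm round hole through its thickness at the centre. Starts flush in its nest. The slabs differ in length only (145, 130, 115, 100 mm). None if this slab is absent.
- slab3_mid (a point): Centre of slab 3: aluminium spacer slab 115 mm long (x) x 40 mm wide (y) x 18 mm thick (z), 0.15 to 0.32 kg, with a 20 mm round hole through its thickness at the centre. Starts flush in its nest. The slabs differ in length only (145, 130, 115, 100 mm). None if this slab is absent.
- slab4_mid (a point): Centre of slab 4: aluminium spacer slab 100 mm long (x) x 40 mm wide (y) x 18 mm thick (z), 0.15 to 0.32 kg, with a 20 mm round hole through its thickness at the centre. Starts flush in its nest. The slabs differ in length only (145, 130, 115, 100 mm). None if this slab is absent.
- foot_bore (a point): Centre of the mouth of the bore in the riser foot, on its top face. The foot is a fixed dark steel plate 160 x 70 x 40 mm high (x along its length, z up, top face 40 mm above the bench). The bore is 15 mm wide and 35 mm deep.
- cap_mid (a point): Centre of the dust cap: black rubber block 60 (x) x 40 (y) x 24 mm high, 0.08 kg, at first resting loosely on the foot over the bore.
- pin_tip (a point): Lower tip of the locking pin: steel rod 12 mm thick and 125 mm long, its last 10 mm tapered to 5 mm, z axis up along the rod. At first it stands in its stand.
- pin_knob (a point): Centre of the pin's black round knob, 28 mm wide and 24 mm high, 137 mm above the tip. Grip it here from above.
- stand: Fixed white plastic pin stand 60 x 60 x 60 mm high, origin at its underside; a 13 mm hole 50 mm deep holds the pin upright.
- reagent: Bystander: amber bottle, 64 mm wide, 150 mm tall. Origin at its underside.
- beaker: Bystander: glass beaker, 70 mm wide, 90 mm tall. Origin at its underside.
- mouse: Bystander: black computer mouse, 100 x 58 x 28 mm. Origin at its underside.
- slidebox: Bystander: white slide box, 140 x 90 x 30 mm. Origin at its underside.
Mind the look-alikes: they are no part of the job. What is shaped like the part that bears cap_mid but red or yellow is not meant.

How it is judged (in metres and radians):
On the way, in this order (a step that is already met when the one before it is completed fails the run):
1. the dust cap is off the foot and set aside on the bench (height (world z) of cap_mid below 0.042 m and horizontal distance between cap_mid and foot_bore above 0.1 m), for 0.2 s.
2. slab 1 lies flat, centred and in line on the foot or the stack, let go (horizontal distance between slab1_mid and foot_bore below 0.007 m and angle between slab1_mid's own z axis and vertical below 0.07 rad and angle between the x axis of slab1_mid and the x axis of foot_bore, either way round below 0.15 rad and contact force between slab1 and the fingers below 0.1 N), for 0.2 s.
3. slab 2 lies flat, centred and in line on the foot or the stack, let go (horizontal distance between slab2_mid and foot_bore below 0.007 m and angle between slab2_mid's own z axis and vertical below 0.07 rad and angle between the x axis of slab2_mid and the x axis of foot_bore, either way round below 0.15 rad and contact force between slab2 and the fingers below 0.1 N), for 0.2 s.
4. slab 3 lies flat, centred and in line on the foot or the stack, let go (horizontal distance between slab3_mid and foot_bore below 0.007 m and angle between slab3_mid's own z axis and vertical below 0.07 rad and angle between the x axis of slab3_mid and the x axis of foot_bore, either way round below 0.15 rad and contact force between slab3 and the fingers below 0.1 N), for 0.2 s.
5. slab 4 lies flat, centred and in line on the foot or the stack, let go (horizontal distance between slab4_mid and foot_bore below 0.007 m and angle between slab4_mid's own z axis and vertical below 0.07 rad and angle between the x axis of slab4_mid and the x axis of foot_bore, either way round below 0.15 rad and contact force between slab4 and the fingers below 0.1 N), for 0.2 s.
6. the pin is fully home (z of pin_tip in the frame of foot_bore below -0.027 m and horizontal distance between pin_tip and foot_bore below 0.005 m and angle between pin_tip's own z axis and vertical below 0.12 rad), for 0.2 s.
At the end, for the whole second after the job is handed in: Cap on the bench over 100 mm from the bore; all slabs present stacked on the foot, longest lowest, each flat within 4 degrees, within 6 mm of the bore axis and 8.6 degrees of the foot's length; pin upright through them, tip at least 27 mm down the bore; all at rest (all of step 1 and all of step 6 and horizontal distance between each of slab1_mid, slab2_mid, slab3_mid, slab4_mid and foot_bore below 0.006 m and angle between each of slab1_mid, slab2_mid, slab3_mid, slab4_mid's own z axis and vertical below 0.07 rad and angle between the x axis of each of slab1_mid, slab2_mid, slab3_mid, slab4_mid and the x axis of foot_bore, either way round below 0.15 rad and z of each of slab2_mid, slab3_mid, slab4_mid in the frame of slab1_mid above 0.012 m and z of each of slab3_mid, slab4_mid in the frame of slab2_mid above 0.012 m and z of slab4_mid in the frame of slab3_mid above 0.012 m and linear speed of each of slab1, slab2, slab3, slab4, pin below 0.02 m/s); the robot touches nothing.
It fails at once if the reagent is moved more than 30 mm (distance of reagent from where it was at the start of the episode above 0.03 m).
It fails at once if the beaker is moved more than 30 mm (distance of beaker from where it was at the start of the episode above 0.03 m).
It fails at once if the mouse is moved more than 30 mm (distance of mouse from where it was at the start of the episode above 0.03 m).
It fails at once if the slidebox is moved more than 30 mm (distance of slidebox from where it was at the start of the episode above 0.03 m).
Of slab1, slab2, slab3, slab4 only 3 to 4 are there at a start; the rules pass over those that are not, and their reading is None.
At some moment in a run one of cap may be knocked a few centimetres aside while the robot is not near it.
It also fails if it takes over 210 s, if anything falls off the work surface, if the arm or the gripper's body presses on something with over 40 N, if the wrist force passes 120 N, or if a joint passes its speed limit or range.

## Robot

A 7-joint arm with a two-finger parallel gripper is mounted at the origin on the work surface. World frame = base frame: x ahead of the robot, y to its left, z up, the work surface at z = 0. Lengths are in m, angles in degrees, forces in N, time in s.
With the tool pointing down it reaches from about 0.35 to 0.9 m from the base axis. Payload 19.9 kg.
Tool frame: the origin (TCP) lies at the very end of the fingers, on their centre line; the grasp point (between the pads) lies 19 mm behind it (ctrl.grasp_offset is the z of the grasp point in the tool frame, in m); z points along the fingers, x is the direction in which the jaws open and shut, and the axes are right-handed (so a half turn about z gives the same grasp; the last joint's range is limited). The gripper opens to 94 mm and grips with 3 to 60 N. Pads are 16 mm wide; open, the fingers measure 119 mm over their backs; the gripper's body (75 mm by 177 mm) begins 78 mm behind the grasp point.
Start: joints at [-75.831, 23.915, -0.59, 92.452, 0.269, 63.638, -3.037], TCP at [0.178, 0.599, 0.166] pointing down, gripper open.
Joint ranges: [-161.28, 161.28], [-22.2, 115.67], [-73.04, 71.86], [3.21, 147.25], [-68.34, 248.33], [10.77, 114.83], [-161.83, 161.83]. Speed limits (degrees/s): [108.29, 108.29, 136.94, 136.94, 172.46, 172.46, 172.46].

## Interface

Orientations are given as [roll, pitch, yaw] about the fixed x, y, z axes, in that order (R = Rz(yaw) Ry(pitch) Rx(roll)).
In Python, from station import status, vision, ctrl gives the robot as it stands.
- The arm moves only by the tool play_rows, never from a script. Its argument "increments" is one flat list of numbers, 7 for each row, row after row: the shift along the tool's x, y, z in mm, then the turn, a rotation vector about the tool's x, y, z in degrees, then the opening, from 0 (shut) to 1 (fully open). A call has 1 to 20 rows; each row is the pose to reach, as a shift and turn from the pose commanded when the call began, along the tool's axes at that moment; what a row does not reach only later rows make up. A row lasts 1/12 s, in which the tool goes at most 41.7 mm and 7.16 degrees, less where a joint would pass 70% of its speed; a pose out of reach is approached as far as the arm can. A call with a gripper value outside its range is refused whole. The fingers move at their own pace and stop on an object; "newtons" is the grip in N (left out, the last holds). Time passes only in rows, so rows that repeat a pose let the fingers close. It gives the time, the measured TCP pose, the force and the opening at its end, in the units of the state.
- status.state(): the state, without advancing time (a new reading comes with each control period).
- vision.camera(name): name is "scene" or "top"; returns the picture (400x640x3 uint8, blue, green, red); there is no depth.
- vision.camera_params(name): a dict with "fx", "fy", "cx", "cy" (pixels), "rvec" (rotation vector, rad) and "tvec" (3), from world to camera coordinates, as OpenCV has them. Camera axes: x right, y down, z forward; pixel columns grow to the right and rows downward; lengths in m; the calibration is good to about 2 mm. A picture is of the moment at which its call begins. camera_params takes no time and is no camera call.
- ctrl.hand_in(): hands the job in, once; it reports no verdict.
The state is a dict: "clock": time; "q": joint angles; "qd": joint speeds; "tau": joint torques, N m; "ee_pos": TCP position; "eef_rot": TCP orientation; "contact_force": force on the tool from outside, world axes, zero at the start; "torque": the same for the moment, N m; "finger_gap": finger opening in m.
Only numpy, scipy, OpenCV 4.12 (cv2) and the standard library are available. Lean on these libraries where they do the work, as an engineer would, in place of code of your own. Each camera call takes 0.05 s, during which the arm holds its last target. There are 200 camera calls.

## Working session

There is one attempt and no reset: what is moved stays moved. The work goes in short steps, Python scripts to look and compute and a tool call to move; the robot and the scene stay as the last step left them, time stands still between calls to the robot, and variables do not carry over. Pictures are saved under pics/ and viewed, about 12 in all and at most 16, crops included, and the job is handed in when it is done.

Besides the shell and the picture viewer there is one more tool, called after "Emit:" as a command line: name --argument value ..., lists and objects as JSON in quotes. play_rows: Moves the arm, as the interface text tells. Its arguments: {"type":"object","properties":{"increments":{"type":"array"},"newtons":{"type":"number"}},"required":["increments"]}

```bash
ls; mkdir -p pics; python3 - <<'E'
from station import status, vision, ctrl
import cv2
print(status.state()); print(ctrl.grasp_offset)
for n in("scene","top"):
    print(vision.camera_params(n)); cv2.imwrite(f"pics/{n}0.png",vision.camera(n))
E
```

```text
pics
{'clock': 0.0, 'q': array([-75.83028081,  23.94928124,  -0.59160712,  92.48558601,
         0.26743984,  63.63884476,  -3.03609046]), 'qd': array([ 0.09389196, -0.04208218, -0.04284885, -0.02010357, -0.0484245 ,
       -0.05460171,  0.03552002]), 'tau': array([-1.22026036e-04, -8.51254034e+01,  6.38926495e-01, -4.25993907e+01,
       -4.87045501e-02,  1.87113503e-02,  1.42629651e-04]), 'ee_pos': array([0.1778745 , 0.59869834, 0.16561123]), 'eef_rot': array([1.79996835e+02, 7.22625293e-02, 7.34539186e+01]), 'contact_force': array([-0.05841337, -0.5031893 , -0.9537886 ]), 'torque': array([0.05324643, 0.01263616, 0.02207882]), 'finger_gap': 0.0941113841908012}
-0.0188
{'fx': 387.54936266802736, 'fy': 387.54936266802736, 'cx': 313.3968946230138, 'cy': 198.00331043190621, 'rvec': array([ 0.84416127,  2.54548636, -1.0707785 ]), 'tvec': array([ 0.47282544, -0.15411748,  1.41082432])}
{'fx': 482.31925911393415, 'fy': 482.31925911393415, 'cx': 321.56377793150455, 'cy': 198.83424427897114, 'rvec': array([ 2.18733463, -2.14075487,  0.10997872]), 'tvec': array([-0.02290895,  0.59821219,  1.67595184])}
```

View pics/scene0.png

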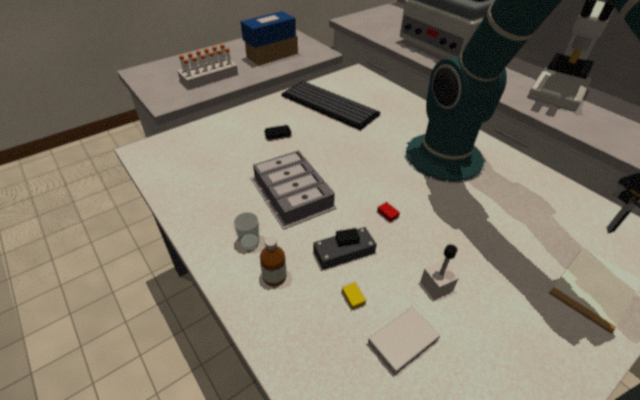

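View pics/top0.png

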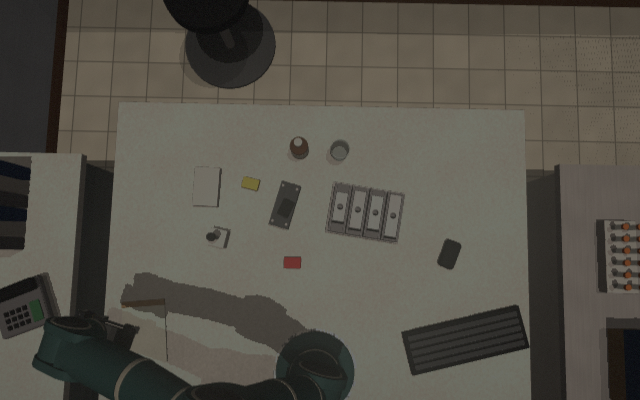

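Scene view: capped foot at (345,245), nests (292,185), pin/stand (442,275), red block (388,211), yellow block (353,295), mouse (278,131), bottle (273,262), beaker (247,232), slide box (404,338). 
Candidates for the cap: black block on the foot at top (286,204), red block (292,262), yellow block (250,184), mouse (450,254). By the description it is the black one on the foot. I'll check it in a close crop.

```bash
cat > h.py <<'E'
import numpy as np, cv2
from station import status, vision, ctrl
from scipy.spatial.transform import Rotation as Ro
def cam(n):
    p=vision.camera_params(n); K=np.array([[p['fx'],0,p['cx']],[0,p['fy'],p['cy']],[0,0,1]])
    return K,np.array(p['rvec']),np.array(p['tvec'])
def plane(n,uv,z):
    K,r,t=cam(n); R=cv2.Rodrigues(r)[0]; uv=np.atleast_2d(np.array(uv,float))
    d=(R.T@np.linalg.inv(K)@np.c_[uv,np.ones(len(uv))].T).T; c=-R.T@t
    return c+d*((z-c[2])/d[:,2])[:,None]
def proj(n,P):
    K,r,t=cam(n); return cv2.projectPoints(np.atleast_2d(np.array(P,float)),r,t,K,None)[0][:,0]
def tri(u1,u2):
    Ps=[cam(n)[0]@np.c_[cv2.Rodrigues(cam(n)[1])[0],cam(n)[2]] for n in("scene","top")]
    X=cv2.triangulatePoints(Ps[0],Ps[1],np.array(u1,float).reshape(2,1),np.array(u2,float).reshape(2,1))[:,0]; return X[:3]/X[3]
def avg(n,k=4): return np.mean([vision.camera(n).astype(float) for _ in range(k)],0).astype(np.uint8)
def delta(p,rpy):
    "shift (mm) and rotvec (deg) in tool axes from measured pose to a goal"
    s=status.state(); R=Ro.from_euler('xyz',s['eef_rot'],degrees=True); G=Ro.from_euler('xyz',rpy,degrees=True)
    return (R.inv().apply(np.array(p)-s['ee_pos'])*1000).round(1),(R.inv()*G).as_rotvec(degrees=True).round(2)
E
python3 - <<'E'
from h import *
t=avg("top");s=avg("scene");cv2.imwrite("pics/t.png",t);cv2.imwrite("pics/s.png",s)
a=cv2.resize(t[165:255,190:415],None,fx=3.5,fy=3.5,interpolation=cv2.INTER_CUBIC)
b=cv2.resize(s[140:300,240:465],None,fx=3.5,fy=3.5,interpolation=cv2.INTER_CUBIC)
cv2.imwrite("pics/crop1.png",cv2.convertScaleAbs(a,alpha=1.6));cv2.imwrite("pics/crop2.png",b)
E
```

```text
(no output)
```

View pics/crop1.png

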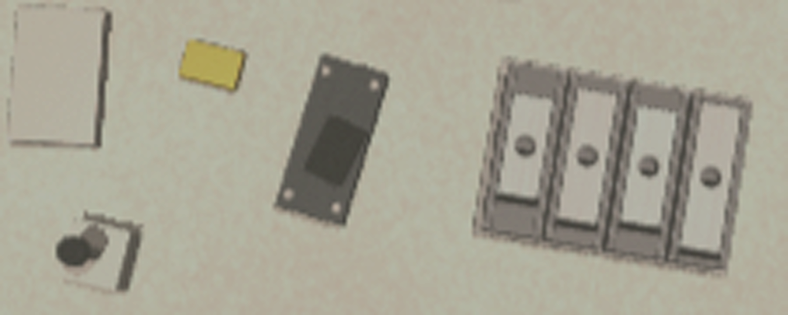

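View pics/crop2.png

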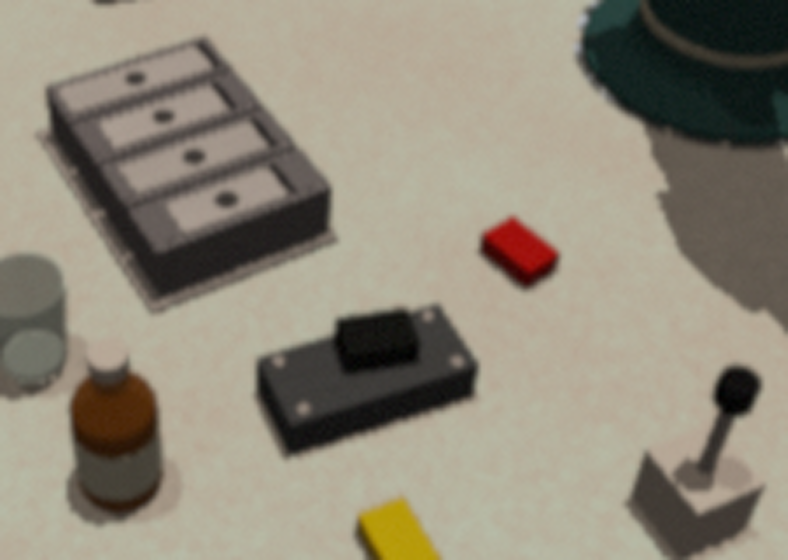

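All four slabs are present. In the top crop, from left to right, they look like 100, 130, 115 and 145 mm. The black cap at crop (337,150) sits on the foot, so the choice holds. Now I'll measure.

```bash
cat > m.py <<'E'
from h import *
def up(im,x0,y0,x1,y1,f=8): return cv2.resize(im[y0:y1,x0:x1],None,fx=f,fy=f,interpolation=cv2.INTER_CUBIC)
def px(p,x0,y0,f=8): return (np.array(p,float)+.5)/f-.5+np.array([x0,y0])
def rects(mask,x0,y0,amin,amax,f=8):
    cs=cv2.findContours(mask,cv2.RETR_EXTERNAL,cv2.CHAIN_APPROX_NONE)[0]
    return [px(cv2.boxPoints(cv2.minAreaRect(c)),x0,y0,f) for c in cs if amin<cv2.contourArea(c)/f/f<amax]
def show(tag,n,box,z):
    P=plane(n,box,z)[:,:2]; e=[P[1]-P[0],P[2]-P[1]]; l=[np.linalg.norm(v) for v in e]; v=e[int(np.argmax(l))]
    a=np.degrees(np.arctan2(v[1],v[0]))%180
    print(tag,"c",P.mean(0).round(4),"size",np.round(l,4),"yaw",round(a,1)); return P.mean(0),a
E
python3 - <<'E'
from m import *
t=cv2.imread("pics/t.png")
g=cv2.cvtColor(t,cv2.COLOR_BGR2GRAY)
print("levels foot",g[215,279],g[190,288],"cap",g[205,286],"bench",g[230,260],"slab",g[225,360],"nest",g[195,340],g[188,376], 'hole',g[207,340])
u=up(g,255,170,315,240)
for th in (75,90,105):
  for b in rects((u<th).astype(np.uint8),255,170,300,3000): show(f"foot<{th}","top",b,.04)
for th in (40,45,50,55):
  for b in rects((u<th).astype(np.uint8),255,170,60,500): show(f"cap<{th}","top",b,.064)
u=up(g,320,175,412,250)
for th in (105,115,125):
  for b in rects((u>th).astype(np.uint8),320,175,180,700): show(f"slab>{th}","top",b,.063)
E
```

```text
levels foot 55 56 cap 43 bench 109 slab 110 nest 110 101 hole 68
foot<75 c [0.5748 0.1192] size [0.1633 0.0746] yaw 164.8
foot<90 c [0.5744 0.1195] size [0.1671 0.0769] yaw 164.8
foot<105 c [0.5734 0.1194] size [0.173  0.0808] yaw 164.3
cap<45 c [0.5614 0.1121] size [0.0597 0.0456] yaw 154.7
cap<50 c [0.5612 0.1124] size [0.0647 0.0493] yaw 153.9
cap<55 c [0.5708 0.1109] size [0.1525 0.0578] yaw 164.7
```

```bash
cat > m2.py <<'E'
from m import *
def blobs(u,mask,x0,y0,amin,amax,f=8):
    n,l,s,c=cv2.connectedComponentsWithStats(mask.astype(np.uint8))
    return [(px(c[i],x0,y0,f),s[i][4]/f/f) for i in range(1,n) if amin<s[i][4]/f/f<amax]
E
python3 - <<'E'
from m2 import *
t=cv2.imread("pics/t.png"); s=cv2.imread("pics/s.png")
g=cv2.cvtColor(t,cv2.COLOR_BGR2GRAY);gs=cv2.cvtColor(s,cv2.COLOR_BGR2GRAY)
# bolts
u=up(g,265,175,305,235)
B=[b for b in blobs(u,u>80,265,175,1,14)]
for b,a in B: print("bolt top",b.round(1),round(a,1),plane("top",b,.04)[0].round(4))
u=up(gs,310,225,380,270)
for b,a in blobs(u,u>75,310,225,1,25): print("bolt scene",b.round(1),round(a,1),plane("scene",b,.04)[0].round(4))
# holes
u=up(g,328,180,405,245)
for b,a in blobs(u,u<85,328,180,6,40): print("hole top",b.round(2),round(a,1),plane("top",b,.063)[0].round(4))
u=up(gs,250,145,335,210)
for b,a in blobs(u,u<95,250,145,5,40): print("hole sc",b.round(2),round(a,1),plane("scene",b,.063)[0].round(4))
u=up(g,328,180,405,245)
print("profile row 207", g[207,328:408]); print("sat row",cv2.cvtColor(t,cv2.COLOR_BGR2HSV)[207,328:408,1])
E
```

```text
bolt top [282.6 184.7] 4.1 [0.6449 0.1289 0.04  ]
bolt top [296.5 188.8] 4.3 [0.6315 0.0792 0.04  ]
bolt top [271.9 220. ] 4.8 [0.5194 0.1626 0.04  ]
bolt top [285.6 223.9] 4.9 [0.5068 0.1141 0.04  ]
bolt scene [370.1 242.7] 17.1 [0.5183 0.162  0.04  ]
bolt scene [326.2 256.2] 18.2 [0.644  0.1267 0.04  ]
hole top [339.67 206.34] 29.3 [ 0.5704 -0.0736  0.063 ]
hole top [357.45 209.25] 29.2 [ 0.5616 -0.1354  0.063 ]
hole top [375.05 212.23] 27.8 [ 0.5525 -0.1965  0.063 ]
hole top [392.69 215.27] 28.8 [ 0.5433 -0.2576  0.063 ]
hole sc [278.21 161.98] 10.0 [ 0.5436 -0.2575  0.063 ]
hole sc [286.22 172.83] 11.5 [ 0.5531 -0.1962  0.063 ]
hole sc [294.98 184.33] 14.4 [ 0.5619 -0.1348  0.063 ]
hole sc [304.28 196.56] 16.8 [ 0.5707 -0.0736  0.063 ]
profile row 207 [100  91  87  56  74  72 102 109 111  69  59  58  68  68  56 104 109  98
  79  76  59  49  73  82  92 107 108  93  78  69  67  77  99 108 108 106
  68  74  56  44  76  78  87 109 112 110 110 111 110 111 111 110 110 111
  69  75  65  45  80  79  68 107 109 108 108 108 109 108 109 109 108 108
  73  74  83 110 111 110 110 110]
sat row [28 32 33 30 26 24 20 23 18 28 25 29 25 29 30 24 21 23 22 29 25 26 30 21
 22 25 27 24 25 28 29 26 25 23 23 21 25 30 26 28 26 28 20 16 18 16 20 18
 18 18 18 20 20 16 25 29 26 27 25 28 29 25 23 25 27 23 23 27 25 23 25 25
 23 26 24 25 27 25 27 27]
```

```bash
python3 - <<'E'
from m2 import *
print(delta([.5614,.1121,.15],[180,0,64]))
t=cv2.imread("pics/t.png"); s=cv2.imread("pics/s.png")
g=cv2.cvtColor(t,cv2.COLOR_BGR2GRAY);gs=cv2.cvtColor(s,cv2.COLOR_BGR2GRAY)
u=up(g,200,222,240,252); a=blobs(u,u<50,200,222,10,100); print(a)
u=up(gs,435,238,465,265); b=blobs(u,u<45,435,238,20,200); print(b)
for n in("scene","top"):
    K,r,tt=cam(n); print(n,-cv2.Rodrigues(r)[0].T@tt)
    print(proj(n,[[.5757,.1212,.04]]))
for i in a:
  for j in b: print("knob",tri(j[0],i[0]).round(4))
for nm,p in dict(red=(292,262),yellow=(250,184),bottle=(299,155),beaker=(340,153),mouse=(449,254),box=(207,187)).items(): print(nm,plane("top",p,.02)[0].round(3))
E
```

```text
(array([-357.6,  506.2,   16.3]), array([0.  , 0.01, 9.45]))
[(array([211.15567872, 236.4683663 ]), np.float64(57.265625))]
[(array([449.79876926, 251.60446249]), np.float64(116.640625))]
scene [1.05530778 0.60659643 0.86954449]
[[344.54428987 243.02659053]]
top [ 0.41686373 -0.02070742  1.73002689]
[[284.1509614  204.25573475]]
knob [0.4542 0.3493 0.1448]
red [0.374 0.089 0.02 ]
yellow [0.648 0.247 0.02 ]
bottle [0.757 0.075 0.02 ]
beaker [ 0.767 -0.073  0.02 ]
mouse [ 0.414 -0.463  0.02 ]
box [0.634 0.401 0.02 ]
```

Emit:
play_rows --increments '[-40, 50, -60, 0, 0, 3, 1, -357, 506, -70, 0, 0, 9.5, 1, -357, 506, -70, 0, 0, 9.5, 1, -357, 506, -70, 0, 0, 9.5, 1, -357, 506, -70, 0, 0, 9.5, 1, -357, 506, -70, 0, 0, 9.5, 1, -357, 506, -70, 0, 0, 9.5, 1, -357, 506, -70, 0, 0, 9.5, 1, -357, 506, -70, 0, 0, 9.5, 1, -357, 506, -70, 0, 0, 9.5, 1, -357, 506, -70, 0, 0, 9.5, 1, -357, 506, -70, 0, 0, 9.5, 1, -357, 506, -70, 0, 0, 9.5, 1, -357, 506, -70, 0, 0, 9.5, 1, -357, 506, -70, 0, 0, 9.5, 1, -357, 506, -70, 0, 0, 9.5, 1, -357, 506, -70, 0, 0, 9.5, 1, -357, 506, -70, 0, 0, 9.5, 1, -357, 506, -70, 0, 0, 9.5, 1, -357, 506, -70, 0, 0, 9.5, 1]' --newtons 30

```text
clock: 2.17
ee_pos: [0.5608, 0.1141, 0.2363]
eef_rot: [-180.0, -0.0, 64.1]
contact_force: [1.0, 0.1, 0.6]
finger_gap: 0.0941
```

```bash
python3 - <<'E'
from m2 import *
for n,f in (("scene",(330,225,365,250)),):
    a=cv2.cvtColor(cv2.imread("pics/s.png"),6);b=cv2.cvtColor(avg(n),6)
    for im in(a,b):
        u=up(im,*f); print([(p.round(1),round(q)) for p,q in blobs(u,u<22,f[0],f[1],20,900)])
E
```

```text
[(array([347., 238.]), 268)]
[(array([349.3, 237.8]), 381)]
```

Emit:
play_rows --increments '[-2, 0, 41, 0, 0, 0, 1, -2, 0, 80, 0, 0, 0, 1, -2, 0, 120, 0, 0, 0, 1, -2, 0, 120, 0, 0, 0, 1]'

```text
clock: 2.7
ee_pos: [0.5565, 0.1105, 0.1101]
eef_rot: [-179.6, 0.4, 64.0]
contact_force: [-0.7, -0.8, -0.9]
finger_gap: 0.094
```

Emit:
play_rows --increments '[2, 0, 35, 0, 0, 0, 1, 2, 0, 71, 0, 0, 0, 1, 2, 0, 71, 0, 0, 0, 1, 2, 0, 71, 0, 0, 0, 1, 2, 0, 71, 0, 0, 0, 0, 2, 0, 71, 0, 0, 0, 0, 2, 0, 71, 0, 0, 0, 0, 2, 0, 71, 0, 0, 0, 0, 2, 0, 71, 0, 0, 0, 0, 2, 0, 71, 0, 0, 0, 0, 2, 0, 71, 0, 0, 0, 0, 2, 0, 71, 0, 0, 0, 0]' --newtons 25

```text
clock: 3.7
ee_pos: [0.5613, 0.1127, 0.0453]
eef_rot: [180.0, 0.0, 64.0]
contact_force: [-0.7, -0.2, 0.7]
finger_gap: 0.0441
```

Emit:
play_rows --increments '[0, 0, 0, 0, 0, 0, 0, 0, 0, 0, 0, 0, 0, 0, 0, 0, 0, 0, 0, 0, 0, 0, 0, -20, 0, 0, 0, 0, 0, 0, -50, 0, 0, 0, 0, 0, 0, -70, 0, 0, 0, 0, -30, -14, -70, 0, 0, 0, 0, -65, -30, -70, 0, 0, 0, 0, -100, -46, -70, 0, 0, 0, 0, -135, -63, -70, 0, 0, 0, 0, -163, -77, -70, 0, 0, 0, 0, -163, -77, -70, 0, 0, 0, 0, -163, -77, -40, 0, 0, 0, 0, -163, -77, -5, 0, 0, 0, 0, -163, -77, 20, 0, 0, 0, 0, -163, -77, 34, 0, 0, 0, 0, -163, -77, 38, 0, 0, 0, 0, -163, -77, 38, 0, 0, 0, 0, -163, -77, 38, 0, 0, 0, 0]'

```text
clock: 5.28
ee_pos: [0.4211, 0.0001, 0.008]
eef_rot: [180.0, -0.0, 63.9]
contact_force: [-0.2, 0.1, 0.8]
finger_gap: 0.0006
```

The jaws closed on nothing, so I need to look.

Emit:
play_rows --increments '[0, 0, -40, 0, 0, 0, 1, 0, 0, -80, 0, 0, 0, 1, 0, 0, -120, 0, 0, 0, 1, 0, 0, -120, 0, 0, 0, 1]'

```text
clock: 5.62
ee_pos: [0.4243, 0.0002, 0.1346]
eef_rot: [179.5, -0.4, 63.9]
contact_force: [2.4, -0.3, 1.5]
finger_gap: 0.0234
```

```bash
python3 - <<'E'
from h import *
t=avg("top");s=avg("scene");cv2.imwrite("pics/t1.png",t);cv2.imwrite("pics/s1.png",s)
a=cv2.resize(t[165:275,225:345],None,fx=5,fy=5,interpolation=cv2.INTER_CUBIC)
b=cv2.resize(s[190:300,290:420],None,fx=3,fy=5,interpolation=cv2.INTER_CUBIC)
a=a[:550,:400];cv2.imwrite("pics/c3.png",np.hstack([cv2.convertScaleAbs(a,alpha=1.6),b]))
E
```

```text
(no output)
```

View pics/c3.png

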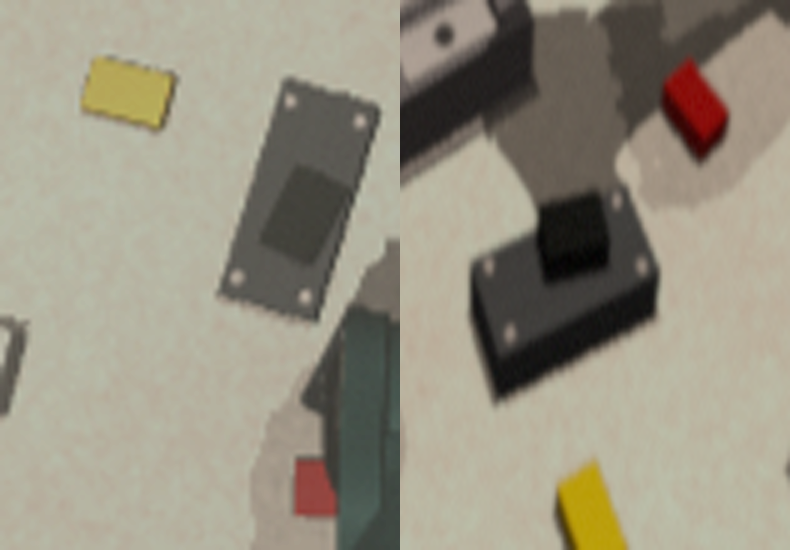

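Top view: the cap is still on the foot at crop (307,215), in about the same place. The jaws had only just closed (they move about 70 mm/s) and it slipped out. I'll measure it again and retry lower, waiting longer and with more grip.

```bash
python3 - <<'E'
from m2 import *
for f in("pics/t.png","pics/t1.png"):
    g=cv2.cvtColor(cv2.imread(f),6);u=up(g,260,175,310,235)
    for th in (42,45,48):
        for b in rects((u<th).astype(np.uint8),260,175,100,500): c,a=show(f"{f} cap<{th}","top",b,.064)
print(status.state()['finger_gap'],delta([c[0],c[1],.15],[180,0,a-90]))
E
```

```text
pics/t.png cap<45 c [0.5614 0.1121] size [0.0597 0.0456] yaw 154.7
pics/t.png cap<48 c [0.5613 0.112 ] size [0.0628 0.0487] yaw 153.8
pics/t1.png cap<42 c [0.561  0.1116] size [0.0582 0.0445] yaw 155.2
pics/t1.png cap<45 c [0.5611 0.1115] size [0.0611 0.0478] yaw 155.2
pics/t1.png cap<48 c [0.4848 0.0612] size [0.0639 0.0293] yaw 91.2
pics/t1.png cap<48 c [0.5611 0.1122] size [0.0632 0.0488] yaw 153.8
0.055437708042959784 (array([162.7,  77.4, -23.6]), array([-0.05,  0.07,  0.14]))
```

Emit:
play_rows --increments '[35, 17, -10, 0, 0, 0, 1, 70, 34, -10, 0, 0, 0, 1, 105, 51, -10, 0, 0, 0, 1, 140, 68, -10, 0, 0, 0, 1, 162, 77, -10, 0, 0, 0, 1, 162, 77, -10, 0, 0, 0, 1, 162, 77, 20, 0, 0, 0, 1, 162, 77, 50, 0, 0, 0, 1, 162, 77, 75, 0, 0, 0, 1, 162, 77, 84, 0, 0, 0, 1, 162, 77, 84, 0, 0, 0, 1, 162, 77, 84, 0, 0, 0, 0.3, 162, 77, 84, 0, 0, 0, 0, 162, 77, 84, 0, 0, 0, 0, 162, 77, 84, 0, 0, 0, 0, 162, 77, 84, 0, 0, 0, 0, 162, 77, 84, 0, 0, 0, 0, 162, 77, 84, 0, 0, 0, 0, 162, 77, 84, 0, 0, 0, 0]' --newtons 50

```text
clock: 7.6
ee_pos: [0.5609, 0.1119, 0.0434]
eef_rot: [180.0, 0.0, 64.0]
contact_force: [-0.6, -0.3, -0.8]
finger_gap: 0.0438
```

Emit:
play_rows --increments '[0, 0, 0, 0, 0, 0, 0, 0, 0, 0, 0, 0, 0, 0, 0, 0, 0, 0, 0, 0, 0, 0, 0, 0, 0, 0, 0, 0, 0, 0, 0, 0, 0, 0, 0, 0, 0, 0, 0, 0, 0, 0, 0, 0, 0, 0, 0, 0, 0]'

```text
clock: 8.18
ee_pos: [0.5609, 0.1118, 0.0433]
eef_rot: [180.0, 0.0, 64.0]
contact_force: [0.4, -0.7, -0.5]
finger_gap: 0.0007
```

```bash
python3 - <<'E'
from h import *
t=avg("top");s=avg("scene");cv2.imwrite("pics/t2.png",t);cv2.imwrite("pics/s2.png",s)
for z in(.04,.052,.064): print(plane("scene",(347,238),z))
a=cv2.resize(t[165:255,245:325],None,fx=5,fy=5,interpolation=cv2.INTER_CUBIC)
b=cv2.resize(s[190:280,300:380],None,fx=5,fy=5,interpolation=cv2.INTER_CUBIC)
cv2.imwrite("pics/c4.png",np.hstack([cv2.convertScaleAbs(a,alpha=1.6),cv2.convertScaleAbs(b,alpha=1.6)]))
print(status.state()['finger_gap'],proj("scene",status.state()['ee_pos']),proj("top",status.state()['ee_pos']))
E
```

```text
[[0.55864744 0.11157092 0.04      ]]
[[0.56583202 0.11873185 0.052     ]]
[[0.57301659 0.12589277 0.064     ]]
0.00022442894619411572 [[346.53016571 237.68303527]] [[286.60338876 208.4172265 ]]
```

View pics/c4.png

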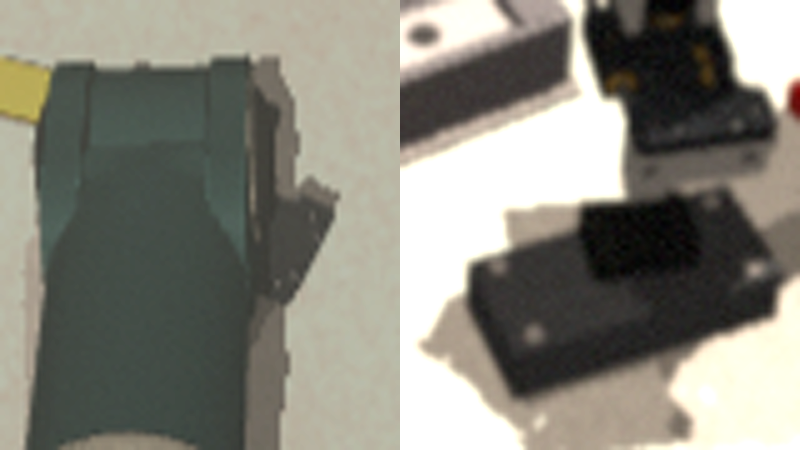

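```bash
python3 - <<'E'
from h import *
for z in(.043,.062,.1,.14,.2,.3): print(z,proj("scene",[.561,.112,z]),proj("top",[.561,.112,z]))
cv2.imwrite("pics/c5.png",cv2.resize(cv2.imread("pics/s2.png")[60:280,260:480],None,fx=2.7,fy=2.7,interpolation=cv2.INTER_CUBIC))
E
```

```text
0.043 [[346.52750783 237.78740839]] [[286.57432483 208.3966845 ]]
0.062 [[346.99799287 233.30556803]] [[286.15794054 207.92176435]]
0.1 [[347.97515733 223.99709946]] [[285.29633867 206.93903733]]
0.14 [[349.05939487 213.66865275]] [[284.34534853 205.85435571]]
0.2 [[350.80344386 197.05484232]] [[282.82661086 204.12211186]]
0.3 [[354.07300648 165.9089892 ]] [[280.01535574 200.91564673]]
```

View pics/c5.png

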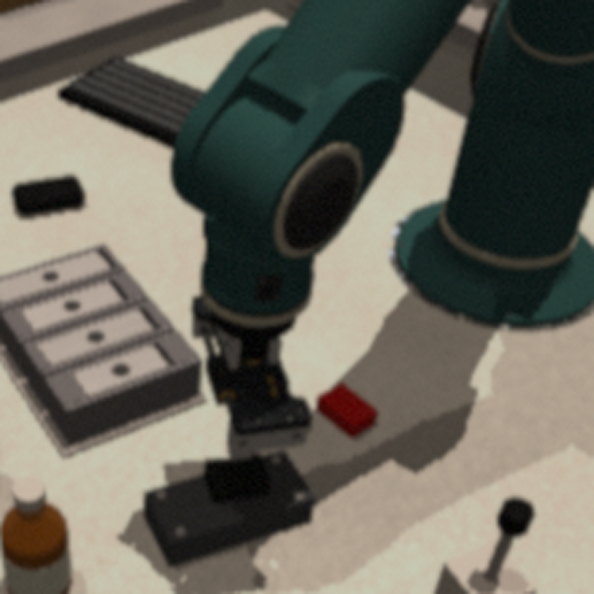

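```bash
python3 - <<'E'
from h import *
s=cv2.imread("pics/s1.png"); t=cv2.imread("pics/t1.png")
def panel(im,n,P,f=3,w=66,hh=95):
    uv=proj(n,P); c=uv[0].astype(int); x0,y0=c[0]-w,max(c[1]-hh-10,0)
    a=cv2.resize(im[y0:y0+2*hh,x0:x0+2*w],None,fx=f,fy=f,interpolation=cv2.INTER_CUBIC); a=cv2.convertScaleAbs(a,alpha=1.5)
    for p in uv: cv2.circle(a,tuple(((p-[x0,y0])*f).astype(int).tolist()),4,(0,255,0),1)
    return a
# tcp axis, body start, foot centre
P=[[.424,.0,.1275],[.424,.0,.147],[.424,.0,.225],[.424+.0206,.0423,.1275],[.424-.0206,-.0423,.1275]]
cv2.imwrite("pics/c6.png",np.hstack([panel(s,"scene",P)[:560],panel(t,"top",P)[:560]]))
E
```

```text
(no output)
```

View pics/c6.png

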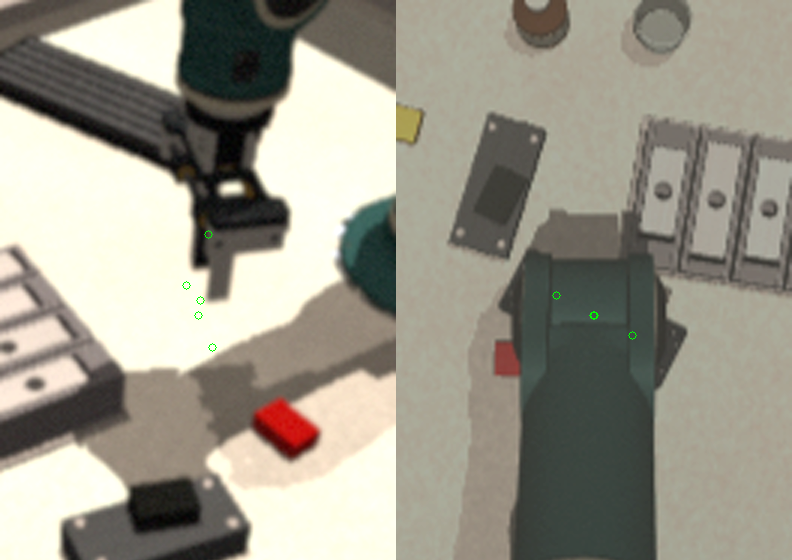

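Scene view: the visible fingertips (midpoint near crop (209,281)) sit about 11 px above the projected TCP (198,315). So the real tips look about 45 mm higher than reported, and the fingers closed above the cap. I'll check this with the fingers open.

Emit:
play_rows --increments '[0, 0, -30, 0, 0, 0, 1, 0, 0, -60, 0, 0, 0, 1, 0, 0, -60, 0, 0, 0, 1, 0, 0, -60, 0, 0, 0, 1, 0, 0, -60, 0, 0, 0, 1, 0, 0, -60, 0, 0, 0, 1, 0, 0, -60, 0, 0, 0, 1, 0, 0, -60, 0, 0, 0, 1, 0, 0, -60, 0, 0, 0, 1, 0, 0, -60, 0, 0, 0, 1, 0, 0, -60, 0, 0, 0, 1, 0, 0, -60, 0, 0, 0, 1, 0, 0, -60, 0, 0, 0, 1, 0, 0, -60, 0, 0, 0, 1, 0, 0, -60, 0, 0, 0, 1, 0, 0, -60, 0, 0, 0, 1, 0, 0, -60, 0, 0, 0, 1]'

```text
clock: 10.0
ee_pos: [0.5609, 0.1119, 0.1033]
eef_rot: [180.0, 0.0, 64.0]
contact_force: [0.3, -0.3, -0.2]
finger_gap: 0.0941
```

```bash
python3 - <<'E'
from h import *
s=avg("scene");cv2.imwrite("pics/s3.png",s);st=status.state();print(st['ee_pos'],st['finger_gap'])
x0,y0,f=290,130,6
a=cv2.resize(s[y0:y0+95,x0:x0+120],None,fx=f,fy=f,interpolation=cv2.INTER_CUBIC); a=cv2.convertScaleAbs(a,alpha=1.8)
cv2.imwrite("pics/c7.png",a)
p=st['ee_pos'];d=np.array([.438,.899,0])
for z in(0,.045): print(z,((proj("scene",[p+[0,0,z],p+.047*d+[0,0,z],p-.047*d+[0,0,z]])-[x0,y0])*f).round())
# base check
print(proj("top",[[0,0,0],[0,0,.05]]),proj("scene",[[0,0,0],[0.1,0,0],[0,.1,0],[-.1,0,0],[0,-.1,0]]))
E
```

```text
[0.56091369 0.11185114 0.10328556] 0.09423589988270364
0 [[348. 559.]
 [376. 639.]
 [322. 484.]]
0.045 [[356. 488.]
 [384. 569.]
 [329. 413.]]
[[314.97085243 370.99268641]
 [314.71055805 374.67633527]] [[443.28067663 155.66768475]
 [424.74268678 166.05490082]
 [465.93053903 169.95159487]
 [460.71030459 145.90150658]
 [422.38941531 142.49281888]]
```

View pics/c7.png

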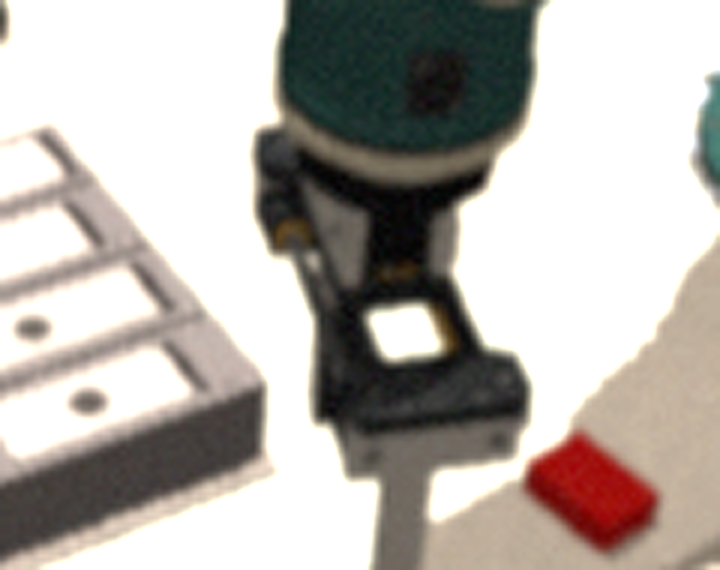

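```bash
python3 - <<'E'
from h import *
g=cv2.cvtColor(cv2.imread("pics/s3.png"),6); b=cv2.cvtColor(cv2.imread("pics/s1.png"),6)
for r in range(190,246,3): print(r,g[r,335:372])
E
```

```text
190 [190 189 192 190 188 179 145  83  37  23  26  29  24  16  16  12  13  16
  32  55  67  66  55  43  41  38  29  18  10   9  11  14  20  25  24  25
  30]
193 [180 192 193 193 189 173 126  70  31  13  17  23  17  18  19  17  16  12
  15  16  15  17  19  16  14  19  16  19  23  23  28  29  28  30  26  29
  25]
196 [175 190 192 192 190 173 121  65  25   8   9   8  11  14  15  19  21  24
  21  17  19  21  25  25  28  30  34  33  33  33  31  26  26  31  35  39
  32]
199 [176 192 191 191 188 177 141  77  35  31  19  17  20  23  22  23  21  26
  25  26  24  25  25  20  19  18  15  16  14  16  14  15  17  18  21  23
  20]
202 [179 192 193 193 192 192 188 182 180 165 117  57  41  51  46  36  29  32
  37  41  43  45  46  49  48  53  53  56  56  57  57  59  57  58  60  57
  53]
205 [166 188 193 192 192 192 192 192 191 188 171 121  73  59  57  54  46  44
  48  58  59  59  61  60  60  60  59  60  60  59  59  59  61  61  60  60
  61]
208 [126 157 185 194 193 193 194 193 192 190 186 161 103  66  60  59  57  61
  59  60  60  58  60  60  60  60  71  97 126 140 144 144 149 155 157 162
 167]
211 [193
[... 973 characters left out ...]
102  80  55  47  40  34  26  17
  17  18  17  28  40  40  33  37  45  48  41  27  29  50  79  92  97  99
  98]
232 [92 51 22 17 11 13 14 11  9  8 12 13 11 12  9  4  9  6  6  8  7  6 10 18
 21 24 26 29 29 24 23 24 27 49 77 91 97]
235 [50 23 11 13 17 12  5 15  8 11  8 11 14 10  9  4 10  7  8  7  5 10 10 12
 17 23 21 25 24 23 22 25 23 25 31 49 77]
238 [29 16  6  7 10 10  9 12  8  6 11 12 12  7 10  7 11  7  8  8  8  7  8 12
 13 18 25 22 23 23 23 25 24 23 24 23 26]
241 [32 28 18  5  6  8 11 10  6  7  6 11  9  3  9  6  7 10  7  3  5 10  7  7
 11 18 22 19 22 23 22 23 21 24 37 50 64]
244 [33 34 27 13  8  9  5  7  9 11  8  9  8 11 10 13 16 17 21 19 20 20 21 21
 22 21 20 24 18 21 18 28 31 50 73 90 90]
```

Emit:
play_rows --increments '[0, 0, 40, 0, 0, 0, 1, 0, 0, 58, 0, 0, 0, 1, 0, 0, 62, 0, 0, 0, 1, 0, 0, 64, 0, 0, 0, 1, 0, 0, 66, 0, 0, 0, 1, 0, 0, 66, 0, 0, 0, 1]'

```text
clock: 10.7
ee_pos: [0.5616, 0.112, 0.0382]
eef_rot: [179.9, -0.0, 64.0]
contact_force: [-0.7, 0.1, -0.3]
finger_gap: 0.0939
```

Emit:
play_rows --increments '[0, 0, 8, 0, 0, 0, 1, 0, 0, 15, 0, 0, 0, 1, 0, 0, 15, 0, 0, 0, 0.5, 0, 0, 15, 0, 0, 0, 0.2, 0, 0, 15, 0, 0, 0, 0, 0, 0, 15, 0, 0, 0, 0, 0, 0, 15, 0, 0, 0, 0, 0, 0, 15, 0, 0, 0, 0, 0, 0, 15, 0, 0, 0, 0, 0, 0, 15, 0, 0, 0, 0, 0, 0, 15, 0, 0, 0, 0, 0, 0, 15, 0, 0, 0, 0, 0, 0, 15, 0, 0, 0, 0, 0, 0, 15, 0, 0, 0, 0, 0, 0, 15, 0, 0, 0, 0]' --newtons 25

```text
clock: 11.95
ee_pos: [0.561, 0.1119, 0.0223]
eef_rot: [180.0, -0.0, 64.0]
contact_force: [0.2, 0.1, 1.3]
finger_gap: 0.0395
```

It's gripped now at 39.5 mm, so there really is a z offset. Lifting and carrying the cap aside.

Emit:
play_rows --increments '[0, 0, 0, 0, 0, 0, 0, 0, 0, -20, 0, 0, 0, 0, 0, 0, -50, 0, 0, 0, 0, 0, 0, -60, 0, 0, 0, 0, -30, -14, -60, 0, 0, 0, 0, -65, -30, -60, 0, 0, 0, 0, -100, -46, -60, 0, 0, 0, 0, -135, -63, -60, 0, 0, 0, 0, -163, -77, -60, 0, 0, 0, 0, -163, -77, -60, 0, 0, 0, 0, -163, -77, -30, 0, 0, 0, 0, -163, -77, 0, 0, 0, 0, 0, -163, -77, 20, 0, 0, 0, 0, -163, -77, 32, 0, 0, 0, 0, -163, -77, 37, 0, 0, 0, 0, -163, -77, 38, 0, 0, 0, 0, -163, -77, 38, 0, 0, 0, 0]'

```text
clock: 13.37
ee_pos: [0.4203, -0.0008, -0.0155]
eef_rot: [180.0, 0.0, 63.9]
contact_force: [-0.4, -0.2, -1.4]
finger_gap: 0.0393
```

Emit:
play_rows --increments '[0, 0, 0, 0, 0, 0, 1, 0, 0, 0, 0, 0, 0, 1, 0, 0, 0, 0, 0, 0, 1, 0, 0, 0, 0, 0, 0, 1, 0, 0, 0, 0, 0, 0, 1, 0, 0, 0, 0, 0, 0, 1, 0, 0, 1, 0, 0, 0, 1, 0, 0, 2, 0, 0, 0, 1, 0, 0, 3, 0, 0, 0, 1, 0, 0, 4, 0, 0, 0, 1, 0, 0, 4, 0, 0, 0, 1, 0, 0, 4, 0, 0, 0, 1]'

```text
clock: 14.37
ee_pos: [0.4201, -0.0008, -0.0198]
eef_rot: [-180.0, 0.0, 64.0]
contact_force: [-0.8, 0.6, 0.3]
finger_gap: 0.0938
```

Emit:
play_rows --increments '[0, 0, 1, 0, 0, 0, 1, 0, 0, 2, 0, 0, 0, 1, 0, 0, 3, 0, 0, 0, 1, 0, 0, 4, 0, 0, 0, 1, 0, 0, 4, 0, 0, 0, 1, 0, 0, 4, 0, 0, 0, 1]'

```text
clock: 14.87
ee_pos: [0.4201, -0.0008, -0.0238]
eef_rot: [-180.0, 0.0, 63.9]
contact_force: [-0.5, 0.3, -0.2]
finger_gap: 0.0939
```

Emit:
play_rows --increments '[0, 0, 1, 0, 0, 0, 1, 0, 0, 2, 0, 0, 0, 1, 0, 0, 3, 0, 0, 0, 1, 0, 0, 4, 0, 0, 0, 1, 0, 0, 5, 0, 0, 0, 1, 0, 0, 5, 0, 0, 0, 1]'

```text
clock: 15.37
ee_pos: [0.4201, -0.0008, -0.0289]
eef_rot: [-180.0, 0.0, 64.0]
contact_force: [0.1, -0.2, 0.7]
finger_gap: 0.0939
```

Emit:
play_rows --increments '[0, 0, 1, 0, 0, 0, 1, 0, 0, 2, 0, 0, 0, 1, 0, 0, 3, 0, 0, 0, 1, 0, 0, 4, 0, 0, 0, 1, 0, 0, 4, 0, 0, 0, 1, 0, 0, 4, 0, 0, 0, 1]'

```text
clock: 15.87
ee_pos: [0.4201, -0.0008, -0.0328]
eef_rot: [-180.0, 0.0, 64.0]
contact_force: [1.1, 0.4, -0.9]
finger_gap: 0.0939
```

Emit:
play_rows --increments '[0, 0, 1, 0, 0, 0, 1, 0, 0, 2, 0, 0, 0, 1, 0, 0, 3, 0, 0, 0, 1, 0, 0, 4, 0, 0, 0, 1, 0, 0, 4, 0, 0, 0, 1, 0, 0, 4, 0, 0, 0, 1]'

```text
clock: 16.37
ee_pos: [0.4201, -0.0008, -0.0368]
eef_rot: [-180.0, 0.0, 64.0]
contact_force: [-0.0, 0.4, -0.1]
finger_gap: 0.0942
```

Emit:
play_rows --increments '[0, 0, 1, 0, 0, 0, 1, 0, 0, 2, 0, 0, 0, 1, 0, 0, 3, 0, 0, 0, 1, 0, 0, 4, 0, 0, 0, 1, 0, 0, 4, 0, 0, 0, 1, 0, 0, 4, 0, 0, 0, 1]'

```text
clock: 16.87
ee_pos: [0.4204, -0.0008, -0.0393]
eef_rot: [-180.0, -0.1, 63.9]
contact_force: [-15.6, 0.2, 62.5]
finger_gap: 0.0939
```

Contact came at a reported z of about -0.039, so the true tip z is the reported z plus 39 mm. I'll use that from here on. Next I move over slab 1's press end with the jaws closing, and check the cap's position to find any lateral bias.

Emit:
play_rows --increments '[0, 0, -40, 0, 0, 0, 1, 0, 0, -80, 0, 0, 0, 1, 0, 0, -120, 0, 0, 0, 0, -40, 32, -120, 0, 0, -4, 0, -70, 57, -120, 0, 0, -8, 0, -100, 81, -120, 0, 0, -12, 0, -130, 105, -120, 0, 0, -15, 0, -160, 129, -120, 0, 0, -17.7, 0, -190, 152, -120, 0, 0, -17.7, 0, -197, 158, -120, 0, 0, -17.7, 0, -197, 158, -120, 0, 0, -17.7, 0, -197, 158, -120, 0, 0, -17.7, 0, -197, 158, -120, 0, 0, -17.7, 0, -197, 158, -120, 0, 0, -17.7, 0, -197, 158, -120, 0, 0, -17.7, 0, -197, 158, -120, 0, 0, -17.7, 0, -197, 158, -120, 0, 0, -17.7, 0]'

```text
clock: 18.28
ee_pos: [0.4758, -0.2466, 0.0794]
eef_rot: [180.0, -0.0, 81.7]
contact_force: [0.9, -0.2, -0.4]
finger_gap: 0.0007
```

```bash
python3 - <<'E'
from m2 import *
t=avg("top");s=avg("scene");cv2.imwrite("pics/t4.png",t);cv2.imwrite("pics/s4.png",s)
st=status.state();print(st['ee_pos'],st['eef_rot'],st['finger_gap'])
g=cv2.cvtColor(t,6)
u=up(g,280,220,335,270)
for th in (40,45,50):
    for b in rects((u<th).astype(np.uint8),280,220,60,500): show(f"cap<{th}","top",b,.024)
u=up(g,265,175,305,235)
for th in(40,45,50):print([(b.round(2),round(a,1),plane("top",b,.04)[0].round(4)) for b,a in blobs(u,u<th,265,175,2,40)])
a=cv2.resize(t[165:275,255:345],None,fx=4.5,fy=4.5,interpolation=cv2.INTER_CUBIC);a=cv2.convertScaleAbs(a,alpha=1.6)
b=cv2.resize(s[90:200,235:325],None,fx=4.5,fy=4.5,interpolation=cv2.INTER_CUBIC)
p=st['ee_pos']
for q in proj("scene",[p,p+[0,0,.039]]): cv2.circle(b,tuple(((q-[235,90])*4.5).astype(int).tolist()),3,(0,255,0),1)
cv2.imwrite("pics/c8.png",np.hstack([a,b]))
E
```

```text
[ 0.47562633 -0.24713532  0.0792917 ] [1.79997501e+02 5.75232905e-03 8.16550001e+01] 0.0005397789906924351
cap<40 c [ 0.4196 -0.0029] size [0.0548 0.0292] yaw 154.4
cap<45 c [0.4207 0.0005] size [0.0582 0.037 ] yaw 154.4
cap<50 c [0.4204 0.0007] size [0.0599 0.0378] yaw 154.7
[]
[]
[(array([283.32, 203.83]), np.float64(4.5), array([0.5772, 0.1242, 0.04  ]))]
```

View pics/c8.png

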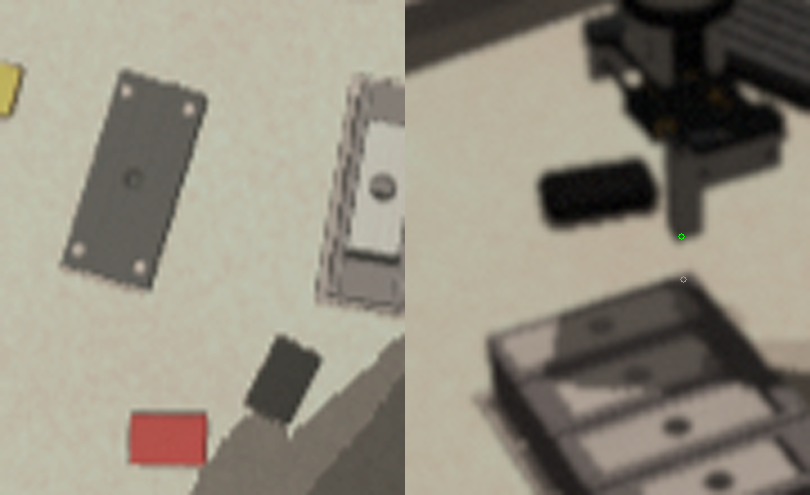

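The corrected TCP projects exactly onto the visible tip (681,236), with no lateral bias. The cap is down at (0.420, 0.001), and the bore shows at crop (133,178). Now I'll press slab 1's near end and refine the bore position.

Emit:
play_rows --increments '[0, 0, 30, 0, 0, 0, 0, 0, 0, 50, 0, 0, 0, 0, 0, 0, 55, 0, 0, 0, 0, 0, 0, 58, 0, 0, 0, 0, 0, 0, 61, 0, 0, 0, 0, 0, 0, 64, 0, 0, 0, 0, 0, 0, 67, 0, 0, 0, 0, 0, 0, 70, 0, 0, 0, 0, 0, 0, 73, 0, 0, 0, 0, 0, 0, 76, 0, 0, 0, 0, 0, 0, 78, 0, 0, 0, 0, 0, 0, 78, 0, 0, 0, 0, 0, 0, 78, 0, 0, 0, 0]'

```text
clock: 19.77
ee_pos: [0.4755, -0.2472, 0.0012]
eef_rot: [-180.0, 0.0, 81.6]
contact_force: [0.2, 0.4, -0.1]
finger_gap: 0.0004
```

```bash
python3 - <<'E'
from m2 import *
g=cv2.cvtColor(cv2.imread("pics/t4.png"),6); s=cv2.cvtColor(cv2.imread("pics/s4.png"),6)
def wc(im,n,c,r=4):
    c=np.round(c).astype(int); w=im[c[1]-r:c[1]+r+1,c[0]-r:c[0]+r+1].astype(float); print(w.astype(int))
    d=np.clip(np.median(w)-3-w,0,None); yy,xx=np.mgrid[-r:r+1,-r:r+1]; p=c+np.array([(d*xx).sum(),(d*yy).sum()])/d.sum()
    print(n,p.round(2),plane(n,p,.04)[0].round(4))
wc(g,"top",(284,204)); wc(s,"scene",(344.5,243))
for im,n,bx in((g,"top",(265,175,305,235)),(s,"scene",(310,225,380,270))):
    u=up(im,*bx); B=[plane(n,b,.04)[0] for b,a in blobs(u,u>(80 if n=="top" else 75),bx[0],bx[1],1,8)]; print(n,len(B),np.round(B,4)[:,:2].tolist(),np.mean(B,0).round(4))
E
```

```text
[[60 59 59 60 60 60 60 59 58]
 [60 59 59 59 61 59 59 59 58]
 [59 59 60 55 53 53 59 58 60]
 [58 59 55 49 48 49 53 59 60]
 [59 59 52 45 56 53 53 57 60]
 [58 59 52 46 58 55 55 60 60]
 [58 60 57 51 54 53 57 59 59]
 [59 60 59 58 58 57 58 59 59]
 [60 60 60 58 61 59 59 59 60]]
top [283.74 203.95] [0.5767 0.1227 0.04  ]
[[62 63 60 60 62 62 60 62 62]
 [63 61 59 57 57 56 58 60 60]
 [62 61 56 47 43 44 47 57 60]
 [61 57 49 33 29 26 36 47 57]
 [59 57 43 28 22 19 30 42 58]
 [60 57 51 36 28 25 34 48 56]
 [62 62 57 51 44 44 48 53 61]
 [62 63 61 58 57 55 56 59 61]
 [63 62 62 61 60 61 63 62 60]]
scene [344.55 242.97] [0.5756 0.1211 0.04  ]
top 4 [[0.645, 0.1288], [0.6315, 0.0792], [0.5193, 0.1626], [0.5068, 0.1141]] [0.5757 0.1212 0.04  ]Traceback (most recent call last):
  File "<stdin>", line 9, in <module>
IndexError: too many indices for array: array is 1-dimensional, but 2 were indexed
```

Emit:
play_rows --increments '[0, 0, -40, 0, 0, 0, 0, 0, 0, -80, 0, 0, 0, 0, 0, -40, -110, 0, 0, 0, 1, 0, -80, -110, 0, 0, 0, 1, 0, -80, -110, 0, 0, 0, 1, 0, -80, -110, 0, 0, 0, 1]'

```text
clock: 20.27
ee_pos: [0.3951, -0.2352, 0.1122]
eef_rot: [179.9, -0.1, 81.6]
contact_force: [1.1, -1.2, 0.2]
finger_gap: 0.0239
```

```bash
python3 - <<'E'
from m2 import *
s=avg("scene");t=avg("top");cv2.imwrite("pics/s5.png",s);cv2.imwrite("pics/t5.png",t)
a=cv2.resize(s[135:215,235:335],None,fx=6,fy=6,interpolation=cv2.INTER_CUBIC)
b=cv2.resize(t[170:250,370:420],None,fx=3.5,fy=6,interpolation=cv2.INTER_CUBIC);b=cv2.convertScaleAbs(b,alpha=1.5)
cv2.imwrite("pics/c9.png",np.hstack([a,b]));print(status.state()['ee_pos'])
E
```

```text
[ 0.39665891 -0.23562741  0.11093612]
```

View pics/c9.png

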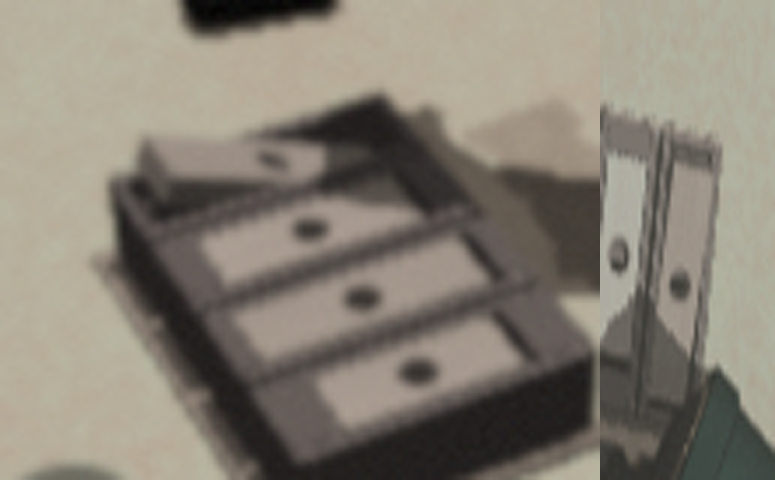

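Slab 1 has tipped, its far end standing proud at crop (150,160). The hole is at about (281,161) in scene and (393,217) in top. I'll measure the tipped pose.

```bash
cat > tip.py <<'E'
from m2 import *
O={1:[.5434,-.2576],2:[.56175,-.1351],3:[.5528,-.19635],4:[.57055,-.0736]}
O={k:np.array(v) for k,v in O.items()}; YT=-8.45
ux=np.array([np.cos(np.radians(YT)),np.sin(np.radians(YT))]); uy=np.array([-ux[1],ux[0]])
def W(k,x,y,z): return np.r_[O[k]+x*ux+y*uy,z]
def N(k,P): d=np.array(P)[:2]-O[k]; return np.r_[d@ux,d@uy,P[2]].round(4)
L={1:.145,2:.13,3:.115,4:.1}; PX={1:-.0805,2:-.073,3:-.0655,4:-.058}
c,s_=np.cos(np.radians(24)),np.sin(np.radians(24))
def far(k,d): # axis point on slab mid-plane d back from the +x end, nest x,z(world), slab slid to the wall
    up=L[k]-((-.002-.018*s_-PX[k])/c)-d
    return -.002+up*c-.009*s_, .045+up*s_+.009*c
E
python3 - <<'E'
from tip import *
s=cv2.cvtColor(cv2.imread("pics/s5.png"),6);t=cv2.cvtColor(cv2.imread("pics/t5.png"),6)
u=up(s,272,155,290,168); hs=blobs(u,u<62,272,155,2,30);print("hs",hs)
u=up(t,386,210,400,224); ht=blobs(u,u<82,386,210,5,45);print("ht",ht)
for a in hs:
  for b in ht: print(N(1,tri(a[0],b[0])))
u=up(t,380,180,415,235)
for th in(100,106): 
  for b in rects((u>th).astype(np.uint8),380,180,50,900): print(th,b.round(1).tolist())
k=1
for d in(0,.0): print("pred far mid",far(1,d))
x,z=far(1,0); T=[W(1,x-.009*s_,y,z+.009*c) for y in(-.02,.02)]; B=[W(1,x+.009*s_,y,z-.009*c) for y in(-.02,.02)]
print("top edge px top",proj("top",T).round(1).tolist(),"scene",proj("scene",T).round(1).tolist(),"bot scene",proj("scene",B).round(1).tolist())
print("hole pred",proj("scene",[W(1,-.0143,0,.0592)]),proj("top",[W(1,-.0143,0,.0592)]))
E
```

```text
hs [(array([287.17838542, 156.57200521]), np.float64(15.0)), (array([288.73247908, 165.06563808]), np.float64(3.734375)), (array([273.00367647, 166.53455882]), np.float64(5.3125))]
ht [(array([386.40920276, 213.51218012]), np.float64(15.875)), (array([392.38761806, 217.16137839]), np.float64(26.46875)), (array([398.29254886, 220.66279859]), np.float64(14.390625))]
[-0.0079  0.0308  0.1056]
[-0.0161  0.0073  0.0867]
[-0.0241 -0.0163  0.0678]
[-0.0073  0.0285  0.0704]
[-0.0156  0.0044  0.0502]
[-0.0238 -0.0198  0.03  ]
[0.0112 0.0174 0.0586]
[ 0.0032 -0.0073  0.0376]
[-0.0047 -0.0321  0.0166]
106 [[379.6, 234.4], [379.6, 179.6], [414.4, 179.6], [414.4, 234.4]]
pred far mid (np.float64(0.05562472114585932), np.float64(0.08050790534359638))
pred far mid (np.float64(0.05562472114585932), np.float64(0.08050790534359638))
top edge px top [[401.9, 200.7], [390.3, 198.8]] scene [[260.6, 157.0], [265.5, 163.9]] bot scene [[258.9, 161.6], [263.8, 168.6]]
hole pred [[282.23131316 161.5589107 ]] [[391.89942745 219.37425949]]
```

```bash
cat >> tip.py <<'E'
OFF=.039
def go(k,up,p,tilt=24.):
    "delta to tool pose gripping tipped slab k at distance up from ridge, tips p below its top surface (perpendicular)"
    a=np.radians(tilt); zt=np.r_[np.sin(a)*ux,-np.cos(a)]
    xt=np.r_[uy,0]; R=np.c_[xt,np.cross(zt,xt),zt]
    top=W(k,-.002+up*c-.018*s_,0,.045+up*s_+.018*c); tip=top+p*zt; G=tip+OFF*zt
    s=status.state(); C=Ro.from_euler('xyz',s['eef_rot'],degrees=True)
    print("tip",tip.round(4),"shift",(C.inv().apply(G-s['ee_pos'])*1000).round(1),"rot",(C.inv()*Ro.from_matrix(R)).as_rotvec(degrees=True).round(2))
    return tip
E
python3 - <<'E'
from tip import *
go(1,.060,-.04); go(1,.060,.015)
E
```

```text
tip [ 0.5723 -0.2619  0.1224] shift [ -0.5 193.5  24. ] rot [-24.05   0.     0.11]
tip [ 0.5944 -0.2652  0.0721] shift [ -0.6 215.9  74.2] rot [-24.05   0.     0.11]
```

Emit:
play_rows --increments '[0, 40, -10, -6, 0, 0, 0.65, 0, 80, -10, -12, 0, 0, 0.65, 0, 120, -10, -18, 0, 0, 0.65, 0, 160, -10, -24, 0, 0, 0.65, 0, 193, 0, -24, 0, 0, 0.65, 0, 193, 24, -24, 0, 0, 0.65, 0, 193, 24, -24, 0, 0, 0.65, 0, 193, 24, -24, 0, 0, 0.65, 0, 193, 24, -24, 0, 0, 0.65]'

```text
clock: 21.42
ee_pos: [0.5872, -0.264, 0.0879]
eef_rot: [156.0, 0.0, 81.6]
contact_force: [0.5, 0.5, -0.7]
finger_gap: 0.0609
```

```bash
python3 - <<'E'
from tip import *
s=avg("scene");cv2.imwrite("pics/s6.png",s); st=status.state(); print(st['finger_gap'],st['eef_rot'],st['ee_pos'])
x0,y0=215,85
a=cv2.resize(s[y0:y0+100,x0:x0+120],None,fx=5.5,fy=5.5,interpolation=cv2.INTER_CUBIC);a=cv2.convertScaleAbs(a,alpha=1.5)
R=Ro.from_euler('xyz',st['eef_rot'],degrees=True); p=st['ee_pos']; zt=R.apply([0,0,1]); xt=R.apply([1,0,0]); h=st['finger_gap']/2
for T,col in((p-.039*zt,(0,255,0)),(p+[0,0,.039],(0,0,255))):
    for q in proj("scene",[T+h*xt,T-h*xt]): cv2.circle(a,tuple(((q-[x0,y0])*5.5).astype(int).tolist()),4,col,1)
cv2.imwrite("pics/c10.png",a); go(1,.060,.015)
E
```

```text
0.06124950803286774 [1.55914092e+02 1.51906434e-02 8.16513839e+01] [ 0.5877463  -0.26365691  0.08849813]
tip [ 0.5944 -0.2652  0.0721] shift [-0.6 -0.5 56.7] rot [ 0.09 -0.03  0.1 ]
```

View pics/c10.png

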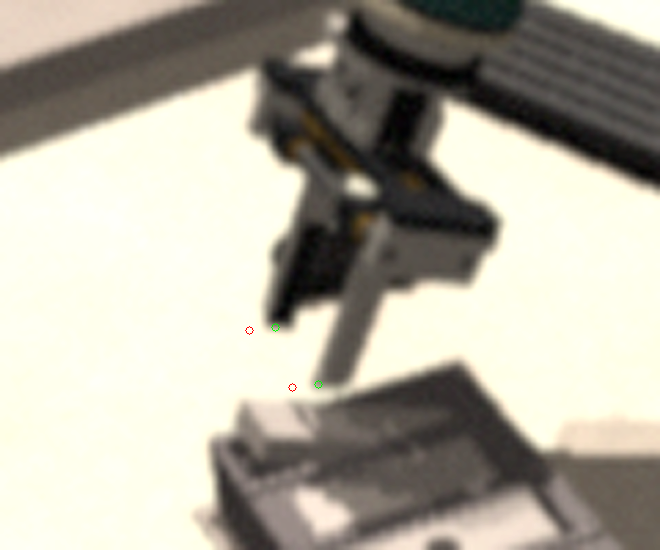

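Green, the tool-axis model, matches the fingertips, so I'll use it when tilted as well. Descending and gripping.

Emit:
play_rows --increments '[0, 0, 30, 0, 0, 0, 0.65, 0, 0, 48, 0, 0, 0, 0.65, 0, 0, 54, 0, 0, 0, 0.65, 0, 0, 55, 0, 0, 0, 0.65, 0, 0, 55, 0, 0, 0, 0.4, 0, 0, 55, 0, 0, 0, 0, 0, 0, 55, 0, 0, 0, 0, 0, 0, 55, 0, 0, 0, 0, 0, 0, 55, 0, 0, 0, 0, 0, 0, 55, 0, 0, 0, 0, 0, 0, 55, 0, 0, 0, 0, 0, 0, 55, 0, 0, 0, 0, 0, 0, 55, 0, 0, 0, 0, 0, 0, 55, 0, 0, 0, 0]' --newtons 60

```text
clock: 22.78
ee_pos: [0.6098, -0.2669, 0.0373]
eef_rot: [156.0, 0.0, 81.6]
contact_force: [1.2, 0.5, 4.8]
finger_gap: 0.0392
```

```bash
cat >> tip.py <<'E'
BORE=np.array([.5757,.1212]); YF=-15.3
uf=np.array([np.cos(np.radians(YF)),np.sin(np.radians(YF))]); vf=np.array([-uf[1],uf[0]])
def flat(tipxy,tipz,yaw,pr=True):
    G=np.r_[tipxy,tipz-OFF]; s=status.state(); C=Ro.from_euler('xyz',s['eef_rot'],degrees=True); R=Ro.from_euler('xyz',[180,0,yaw],degrees=True)
    print("shift",(C.inv().apply(G-s['ee_pos'])*1000).round(1),"rot",(C.inv()*R).as_rotvec(degrees=True).round(2))
E
python3 - <<'E'
from tip import *
flat(BORE+.0585*uf,.12,90+YF)
flat([.61,-.267],.17,90+YF)
E
```

```text
shift [372.  -11.5 -53. ] rot [24.   -1.45  6.85]
shift [ -0.1  38.3 -85.5] rot [24.   -1.45  6.85]
```

Emit:
play_rows --increments '[0, 6, -13, 0, 0, 0, 0, 0, 16, -37, 0, 0, 0, 0, 0, 27, -61, 0, 0, 0, 0, 0, 38, -85, 4, 0, 1, 0, 10, 38, -85, 8, 0, 2, 0, 30, 36, -85, 12, -1, 3, 0, 55, 33, -85, 16, -1, 4, 0, 80, 30, -84, 20, -1, 5, 0, 110, 27, -83, 24, -1.45, 6, 0, 140, 23, -81, 24, -1.45, 6.85, 0, 170, 18, -79, 24, -1.45, 6.85, 0, 200, 13, -76, 24, -1.45, 6.85, 0, 230, 8, -73, 24, -1.45, 6.85, 0, 260, 3, -70, 24, -1.45, 6.85, 0, 290, -2, -66, 24, -1.45, 6.85, 0, 320, -6, -62, 24, -1.45, 6.85, 0, 345, -9, -58, 24, -1.45, 6.85, 0, 365, -11, -54, 24, -1.45, 6.85, 0, 372, -11.5, -53, 24, -1.45, 6.85, 0, 372, -11.5, -53, 24, -1.45, 6.85, 0]'

```text
clock: 24.45
ee_pos: [0.631, 0.1078, 0.0796]
eef_rot: [-179.9, 0.0, 74.9]
contact_force: [-0.4, 0.1, -2.9]
finger_gap: 0.0394
```

Emit:
play_rows --increments '[0, 0, 0, 0, 0, 0, 0, 0, 0, 0, 0, 0, 0, 0, 0, 0, 0, 0, 0, 0, 0]'

```text
clock: 24.7
ee_pos: [0.6319, 0.1042, 0.081]
eef_rot: [-180.0, 0.0, 74.6]
contact_force: [0.4, -0.1, -3.3]
finger_gap: 0.0392
```

```bash
python3 - <<'E'
from tip import *
s=avg("scene");cv2.imwrite("pics/s7.png",s);t=avg("top");cv2.imwrite("pics/t7.png",t)
a=cv2.resize(s[175:275,290:390],None,fx=4.5,fy=4.5,interpolation=cv2.INTER_CUBIC);a=cv2.convertScaleAbs(a,alpha=1.4)
b=cv2.resize(t[165:265,255:330],None,fx=4.5,fy=4.5,interpolation=cv2.INTER_CUBIC);b=cv2.convertScaleAbs(b,alpha=1.4)
q=proj("scene",[np.r_[BORE,.135]])[0];print(q); cv2.circle(a,tuple(((q-[290,175])*4.5).astype(int).tolist()),4,(0,255,0),1)
cv2.imwrite("pics/c11.png",np.hstack([a,b])); flat(BORE+.0585*uf,.083,90+YF)
E
```

```text
[346.91249268 219.56019385]
shift [ 0.   0.3 36.8] rot [-0.03 -0.   -0.  ]
```

View pics/c11.png

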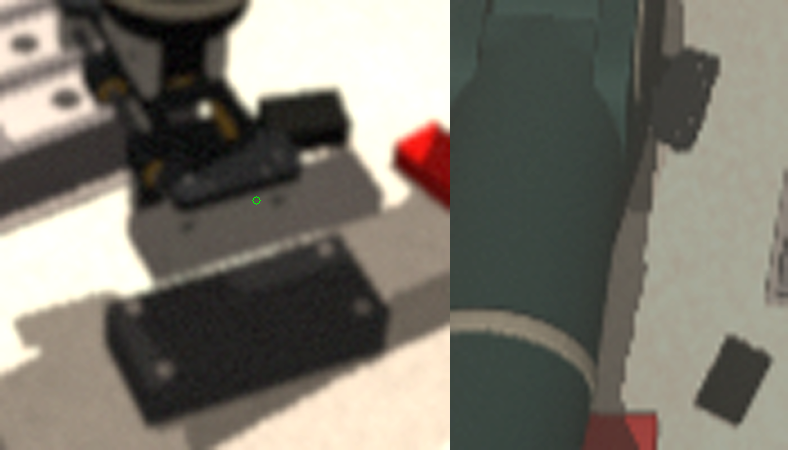

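```bash
python3 - <<'E'
from tip import *
for z in(.135,.117): print(z,proj("scene",[np.r_[BORE-.0725*uf+y*vf,z] for y in(-.02,.02)]).round(1).tolist(), proj("scene",[np.r_[BORE+.0725*uf+y*vf,z] for y in(.02,)]).round(1).tolist())
g=cv2.cvtColor(cv2.imread("pics/s7.png"),6)
for r in(206,209,212,215,218,221): print(r,g[r,360:384])
E
```

```text
0.135 [[368.4, 207.1], [375.6, 217.4]] [[323.9, 232.8]]
0.117 [[367.7, 211.8], [374.8, 222.1]] [[323.7, 237.5]]
206 [ 11  13  13  13  15  18  41  98 158 190 196 197 195 194 196 196 189 165
 129 107  88  70  69  68]
209 [109 117 106  81  74  67  63  70  90 131 170 189 195 196 198 193 174 107
  47  36  45  52  61  62]
212 [ 64  64  62  62  62  63  63  63  62  64  84 124 163 189 195 185 158 110
  67  38  25  22  28  32]
215 [ 64  65  64  64  62  62  62  65  61  63  62  64  85 125 165 189 194 188
 177 151 112  77  50  35]
218 [ 63  63  63  62  61  62  63  63  62  65  61  62  63  65  94 145 182 189
 189 179 150 115 101  94]
221 [ 61  62  62  63  63  63  63  62  62  62  63  63  64  67  92 121 119 115
 112 104 101 102 100  99]
```

Emit:
play_rows --increments '[0, -1.2, 20, 0, 0, 0, 0, 0, -1.2, 45, 0, 0, 0, 0, 0, -1.2, 60, 0, 0, 0, 0, 0, -1.2, 68, 0, 0, 0, 0, 0, -1.2, 71, 0, 0, 0, 0, 0, -1.2, 73, 0, 0, 0, 0, 0, -1.2, 74, 0, 0, 0, 0, 0, -1.2, 74, 0, 0, 0, 0]'

```text
clock: 25.77
ee_pos: [0.6311, 0.1063, 0.0075]
eef_rot: [180.0, -0.0, 74.7]
contact_force: [0.3, 0.2, -2.2]
finger_gap: 0.0392
```

Emit:
play_rows --increments '[0, 0, 1, 0, 0, 0, 0, 0, 0, 2, 0, 0, 0, 0, 0, 0, 3, 0, 0, 0, 0, 0, 0, 3, 0, 0, 0, 0]'

```text
clock: 26.1
ee_pos: [0.6313, 0.1064, 0.0063]
eef_rot: [180.0, -0.1, 74.7]
contact_force: [-12.7, -0.6, 31.6]
finger_gap: 0.0398
```

Emit:
play_rows --increments '[0, 0, -2, 0, 0, 0, 0, 0, 0, -2, 0, 0, 0, 0, 0, 0, -2, 0, 0, 0, 0.7, 0, 0, -2, 0, 0, 0, 0.7, 0, 0, -2, 0, 0, 0, 0.7, 0, 0, -2, 0, 0, 0, 0.7, 0, 0, -20, 0, 0, 0, 0.7, 0, 0, -60, 0, 0, 0, 0.5, 0, 0, -100, 0, 0, 0, 0, -40, -10, -100, 0, 0, -1, 0, -80, -20, -100, 0, 0, -2, 0, -120, -30, -100, 0, 0, -4, 0, -160, -40, -100, 0, 0, -6, 0, -200, -50, -100, 0, 0, -6.9, 0, -240, -60, -100, 0, 0, -6.9, 0, -258.6, -64, -90, 0, 0, -6.9, 0, -258.6, -64, -80, 0, 0, -6.9, 0, -258.6, -64, -80, 0, 0, -6.9, 0, -258.6, -64, -80, 0, 0, -6.9, 0]'

```text
clock: 27.68
ee_pos: [0.5008, -0.1257, 0.0836]
eef_rot: [-179.9, -0.0, 81.6]
contact_force: [-1.1, -0.2, -0.7]
finger_gap: 0.0003
```

```bash
cat > chk.py <<'E'
from tip import *
def slabchk(n,ztop,tag):
    "pose of the slab on the stack: bright rect and hole, top view"
    t=avg("top");cv2.imwrite(f"pics/{tag}.png",t);g=cv2.cvtColor(t,6);u=up(g,258,170,318,240)
    q=proj("top",[np.r_[BORE,ztop]])[0]
    u2=u.copy()
    for th in(82,88):
        for b in rects((u>th).astype(np.uint8),258,170,200,1200):
            if np.linalg.norm(b.mean(0)-q)<12:
                c,a=show(f"slab>{th}","top",b,ztop); d=c-BORE; print(" off u,v mm",(d@uf*1000).round(1),(d@vf*1000).round(1),"yaw err",round((a-180-YF),1))
    for nm in("top","scene"):
        im=g if nm=="top" else cv2.cvtColor(avg("scene"),6)
        q=proj(nm,[np.r_[BORE,ztop]])[0]; x0,y0=(np.round(q)-7).astype(int); u=up(im,x0,y0,x0+15,y0+15)
        th=(np.percentile(u,5)+np.percentile(u,80))/2
        for b,a in blobs(u,u<th,x0,y0,5,45):
            d=plane(nm,b,ztop)[0,:2]-BORE; print(nm,"hole",b.round(1),round(a,1)," off u,v mm",(d@uf*1000).round(1),(d@vf*1000).round(1))
E
python3 - <<'E'
from chk import *
st=status.state();print(st['ee_pos'],st['eef_rot'],st['finger_gap']); slabchk(1,.058,"t8")
k=2;flat(W(k,-(L[k]/2-.004),0,0)[:2],.12,90+YT)
E
```

```text
[ 0.50083332 -0.125701    0.08360226] [-1.79925899e+02 -5.43612372e-03  8.16272058e+01] 0.00027174920827401176
top hole [277.6 200.1] 17.7  off u,v mm 6.1 24.3
top hole [290.1 206.8] 29.7  off u,v mm -3.8 -24.3
top hole [283.6 204. ] 26.4  off u,v mm -1.0 0.2
scene hole [345.4 238.8] 29.9  off u,v mm -1.1 0.4
scene hole [349.  245.3] 18.8  off u,v mm -0.6 24.3
shift [-0.1  0.5  2.9] rot [-0.02 -0.    0.09]
```

Slab 1 lies within 1 mm of the bore in both views. Now pressing slab 2.

Emit:
play_rows --increments '[0, 0, 30, 0, 0, 0, 0, 0, 0, 52, 0, 0, 0, 0, 0, 0, 58, 0, 0, 0, 0, 0, 0, 61, 0, 0, 0, 0, 0, 0, 64, 0, 0, 0, 0, 0, 0, 67, 0, 0, 0, 0, 0, 0, 70, 0, 0, 0, 0, 0, 0, 73, 0, 0, 0, 0, 0, 0, 76, 0, 0, 0, 0, 0, 0, 79, 0, 0, 0, 0, 0, 0, 80, 0, 0, 0, 0, 0, 0, 80, 0, 0, 0, 0]'

```text
clock: 29.08
ee_pos: [0.5005, -0.1263, 0.0036]
eef_rot: [-180.0, -0.0, 81.6]
contact_force: [0.1, -0.4, -0.4]
finger_gap: 0.0006
```

Emit:
play_rows --increments '[0, 0, -40, 0, 0, 0, 0, 0, 0, -80, 0, 0, 0, 0, 0, -40, -110, 0, 0, 0, 0.65, 0, -80, -110, 0, 0, 0, 0.65, 0, -80, -110, 0, 0, 0, 0.65, 0, -80, -110, 0, 0, 0, 0.65]'

```text
clock: 29.58
ee_pos: [0.4202, -0.1139, 0.1146]
eef_rot: [180.0, -0.1, 81.6]
contact_force: [0.8, -0.6, -0.4]
finger_gap: 0.0235
```

```bash
cat >> chk.py <<'E'
def tipchk(k,tag):
    "scene/top hole of tipped slab against predictions for centre at distance e up from ridge"
    P=lambda e:W(k,-.002+e*c-.018*s_,0,.045+e*s_+.018*c)
    for nm in("scene","top"):
        im=avg(nm); cv2.imwrite(f"pics/{tag}_{nm}.png",im); g=cv2.cvtColor(im,6)
        q=proj(nm,[P(0)])[0]; x0,y0=(np.round(q)-6).astype(int); u=up(g,x0,y0,x0+13,y0+13); th=(np.percentile(u,4)+np.percentile(u,75))/2
        print(nm,"pred e=0,-5,+3",proj(nm,[P(0),P(-.005),P(.003)]).round(1).tolist(),"seen",[(b.round(1).tolist(),round(a)) for b,a in blobs(u,u<th,x0,y0,3,60)])
E
python3 - <<'E'
from chk import *
tipchk(2,"p2"); go(2,.054,-.04); go(2,.054,.013)
E
```

```text
scene pred e=0,-5,+3 [[297.7, 183.7], [299.0, 183.7], [296.9, 183.7]] seen [([299.7, 178.9], 29), ([296.4, 183.4], 4), ([297.8, 189.3], 30)]
top pred e=0,-5,+3 [[356.9, 211.9], [356.6, 213.2], [357.1, 211.1]] seen [([357.0, 211.3], 22), ([362.2, 216.9], 4), ([352.7, 217.4], 10)]
tip [ 0.5852 -0.1386  0.1199] shift [  0.5 181.1  28.9] rot [-24.07   0.03   0.05]
tip [ 0.6066 -0.1418  0.0715] shift [  0.5 202.7  77.3] rot [-24.07   0.03   0.05]
```

Emit:
play_rows --increments '[0, 40, -10, -6, 0, 0, 0.65, 0, 80, -10, -12, 0, 0, 0.65, 0, 120, -10, -18, 0, 0, 0.65, 0, 160, -10, -24, 0, 0, 0.65, 0, 181, 5, -24, 0, 0, 0.65, 0, 181, 28, -24, 0, 0, 0.65, 0, 181, 28, -24, 0, 0, 0.65, 0, 194, 57, -24, 0, 0, 0.65, 0, 201, 72, -24, 0, 0, 0.65, 0, 203, 77, -24, 0, 0, 0.65, 0, 203, 77, -24, 0, 0, 0.65, 0, 203, 77, -24, 0, 0, 0, 0, 203, 77, -24, 0, 0, 0, 0, 203, 77, -24, 0, 0, 0, 0, 203, 77, -24, 0, 0, 0, 0, 203, 77, -24, 0, 0, 0, 0, 203, 77, -24, 0, 0, 0, 0, 203, 77, -24, 0, 0, 0, 0, 203, 77, -24, 0, 0, 0, 0]' --newtons 60

```text
invalid input at $.increments: expected a multiple of 7 numbers
```

```bash
python3 - <<'E'
from tip import *
st=status.state();print(st['finger_gap'],st['contact_force'])
flat(BORE+.051*uf,.12,90+YF)
E
```

```text
0.055523721989610225 [ 0.68612343 -0.81841751 -0.41600494]
shift [250.  168.4  32.1] rot [-0.07  0.05  6.89]
```

Emit:
play_rows --increments '[0, 40, -10, -6, 0, 0, 0.65, 0, 80, -10, -12, 0, 0, 0.65, 0, 120, -10, -18, 0, 0, 0.65, 0, 160, -10, -24, 0, 0, 0.65, 0, 181, 5, -24, 0, 0, 0.65, 0, 181, 28, -24, 0, 0, 0.65, 0, 181, 28, -24, 0, 0, 0.65, 0, 194, 57, -24, 0, 0, 0.65, 0, 201, 72, -24, 0, 0, 0.65, 0, 203, 77, -24, 0, 0, 0.65, 0, 203, 77, -24, 0, 0, 0.65, 0, 203, 77, -24, 0, 0, 0, 0, 203, 77, -24, 0, 0, 0, 0, 203, 77, -24, 0, 0, 0, 0, 203, 77, -24, 0, 0, 0, 0, 203, 77, -24, 0, 0, 0, 0, 203, 77, -24, 0, 0, 0, 0, 203, 77, -24, 0, 0, 0, 0, 203, 77, -24, 0, 0, 0]' --newtons 60

```text
clock: 31.57
ee_pos: [0.6228, -0.1442, 0.0371]
eef_rot: [156.0, -0.0, 81.6]
contact_force: [-0.4, 1.1, 4.0]
finger_gap: 0.0392
```

```bash
python3 - <<'E'
from tip import *
st=status.state();print(st['finger_gap'],st['contact_force'])
flat(BORE+.051*uf,.12,90+YF)
E
```

```text
0.03924944850035745 [-0.39384447  1.05810769  3.98109428]
shift [249.6 -13.8 -54.2] rot [23.99 -1.45  6.8 ]
```

Emit:
play_rows --increments '[0, 6, -13, 0, 0, 0, 0, 0, 16, -37, 0, 0, 0, 0, 0, 27, -61, 0, 0, 0, 0, 0, 38, -85, 4, 0, 1, 0, 10, 38, -85, 8, 0, 2, 0, 25, 36, -85, 12, -1, 3, 0, 45, 33, -84, 16, -1, 4, 0, 70, 28, -82, 20, -1, 5, 0, 95, 22, -80, 24, -1.45, 6, 0, 120, 16, -77, 24, -1.45, 6.8, 0, 145, 10, -74, 24, -1.45, 6.8, 0, 170, 4, -70, 24, -1.45, 6.8, 0, 195, -2, -65, 24, -1.45, 6.8, 0, 220, -8, -60, 24, -1.45, 6.8, 0, 240, -12, -56, 24, -1.45, 6.8, 0, 249.6, -13.8, -54, 24, -1.45, 6.8, 0, 249.6, -13.8, -54, 24, -1.45, 6.8, 0, 249.6, -13.8, -54, 24, -1.45, 6.8, 0, 249.6, -13.8, -54, 24, -1.45, 6.8, 0]'

```text
clock: 33.15
ee_pos: [0.6248, 0.1058, 0.0808]
eef_rot: [-180.0, 0.0, 74.6]
contact_force: [0.3, -0.9, -2.0]
finger_gap: 0.039
```

```bash
cat >> chk.py <<'E'
def endchk(k,grip,tag,tip2top=.0125):
    "slab k in hand, level: scene edge at the robot-side end -> mm the slab sits too far along +u, relative to bore"
    im=avg("scene");cv2.imwrite(f"pics/{tag}.png",im);g=cv2.cvtColor(im,6).astype(float)
    st=status.state();tip=st['ee_pos']+[0,0,OFF];z=tip[2]+tip2top
    E=np.array([np.r_[BORE-(L[k]/2)*uf+y*vf,z] for y in np.linspace(-.015,.017,9)])
    p0=proj("scene",E);p1=proj("scene",E+np.r_[uf*.001,0]);d=p0-p1 # px per mm outward (-u)
    out=[]
    for a,b in zip(p0,d):
        m=np.arange(-7,8,.25); pts=(a+m[:,None]*b).astype(np.float32)
        v=cv2.remap(g.astype(np.float32),pts[None,:,0].copy(),pts[None,:,1].copy(),cv2.INTER_LINEAR)[0]
        gr=np.gradient(cv2.GaussianBlur(v[None],(0,0),2)[0]); out.append((round(float(m[np.argmax(np.abs(gr))]),1),round(float(gr[np.argmax(np.abs(gr))]),1)))
    print("end edge, + = towards robot, mm:",out)
    flat(BORE+grip*uf,tip[2],90+YF)
E
python3 - <<'E'
from chk import *
st=status.state();print(st['finger_gap'],st['contact_force'],st['ee_pos'])
endchk(2,.051,"e2")
# validate on slab 1 picture
E
```

```text
0.03902988263687607 [ 0.26405844 -0.8707761  -1.97588483] [0.62476391 0.10582567 0.08077509]
end edge, + = towards robot, mm: [(-0.5, 3.9), (0.0, 4.4), (1.0, 4.7), (0.2, 4.2), (0.2, 4.8), (0.2, 4.9), (-0.2, 4.5), (0.8, 4.6), (0.8, 5.0)]
shift [ 1.1 -0.3  0. ] rot [-0.03  0.   -0.08]
```

Emit:
play_rows --increments '[1, 0, 20, 0, 0, 0, 0, 1, 0, 40, 0, 0, 0, 0, 1, 0, 48, 0, 0, 0, 0, 1, 0, 52, 0, 0, 0, 0, 1, 0, 53, 0, 0, 0, 0, 1, 0, 54, 0, 0, 0, 0, 1, 0, 55, 0, 0, 0, 0, 1, 0, 55, 0, 0, 0, 0]'

```text
clock: 34.02
ee_pos: [0.6253, 0.1087, 0.0261]
eef_rot: [-180.0, -0.0, 74.7]
contact_force: [1.2, -1.3, -2.3]
finger_gap: 0.0394
```

Emit:
play_rows --increments '[-1, 0, 1, 0, 0, 0, 0, -1, 0, 2, 0, 0, 0, 0, -1, 0, 2.5, 0, 0, 0, 0, -1, 0, 2.5, 0, 0, 0, 0]'

```text
clock: 34.35
ee_pos: [0.6255, 0.1088, 0.026]
eef_rot: [180.0, -0.2, 74.7]
contact_force: [-13.9, 2.9, 36.0]
finger_gap: 0.0393
```

Emit:
play_rows --increments '[0, 0, -3, 0, 0, 0, 0, 0, 0, -4, 0, 0, 0, 0, 0, 0, -4, 0, 0, 0, 0, 0, 0, -4, 0, 0, 0, 0]'

```text
clock: 34.68
ee_pos: [0.6246, 0.1077, 0.027]
eef_rot: [-179.9, 0.0, 74.7]
contact_force: [-0.3, 0.3, -1.5]
finger_gap: 0.0395
```

Emit:
play_rows --increments '[0, 0, 0.8, 0, 0, 0, 0, 0, 0, 0.8, 0, 0, 0, 0, 0, 0, 0.8, 0, 0, 0, 0.7, 0, 0, 0.8, 0, 0, 0, 0.7, 0, 0, 0.8, 0, 0, 0, 0.7, 0, 0, 0.8, 0, 0, 0, 0.7, 0, 0, -20, 0, 0, 0, 0.7, 0, 0, -50, 0, 0, 0, 0.5, 0, 0, -90, 0, 0, 0, 0, -40, -5, -90, 0, 0, -1, 0, -80, -10, -90, 0, 0, -2, 0, -120, -15, -90, 0, 0, -4, 0, -160, -20, -90, 0, 0, -6, 0, -200, -25, -90, 0, 0, -6.9, 0, -240, -31, -85, 0, 0, -6.9, 0, -280, -37, -70, 0, 0, -6.9, 0, -318.6, -42, -60, 0, 0, -6.9, 0, -318.6, -42, -57, 0, 0, -6.9, 0, -318.6, -42, -57, 0, 0, -6.9, 0, -318.6, -42, -57, 0, 0, -6.9, 0]'

```text
clock: 36.35
ee_pos: [0.5003, -0.1881, 0.0841]
eef_rot: [-179.9, -0.0, 81.6]
contact_force: [0.2, 0.3, 0.7]
finger_gap: 0.0003
```

```bash
python3 - <<'E'
from chk import *
st=status.state();print(st['ee_pos'],st['eef_rot'],st['finger_gap']); slabchk(2,.076,"t9")
k=3;flat(W(k,-(L[k]/2-.004),0,0)[:2],.12,90+YT)
E
```

```text
[ 0.50030966 -0.18813745  0.08410192] [-1.79934840e+02 -1.38758832e-02  8.15913112e+01] 0.0003010459215623167
top hole [276.9 200. ] 24.1  off u,v mm 4.5 24.5
top hole [289.4 206.8] 17.9  off u,v mm -5.8 -23.8
top hole [283.1 203.9] 26.7  off u,v mm -2.4 0.0
scene hole [346.3 234.3] 31.8  off u,v mm -2.7 0.2
scene hole [349.7 240.5] 12.3  off u,v mm -1.9 23.0
shift [-0.5 -0.4  3.2] rot [-0.05 -0.    0.1 ]
```

Slab 2 is about 2.5 mm off along u and 0 along v, within tolerance. Now slab 3.

Emit:
play_rows --increments '[0, 0, 30, 0, 0, 0, 0, 0, 0, 52, 0, 0, 0, 0, 0, 0, 58, 0, 0, 0, 0, 0, 0, 61, 0, 0, 0, 0, 0, 0, 64, 0, 0, 0, 0, 0, 0, 67, 0, 0, 0, 0, 0, 0, 70, 0, 0, 0, 0, 0, 0, 73, 0, 0, 0, 0, 0, 0, 76, 0, 0, 0, 0, 0, 0, 78, 0, 0, 0, 0, 0, 0, 78, 0, 0, 0, 0]'

```text
clock: 37.67
ee_pos: [0.5004, -0.1886, 0.0062]
eef_rot: [-180.0, -0.0, 81.6]
contact_force: [-0.7, 2.2, 5.5]
finger_gap: 0.0004
```

Emit:
play_rows --increments '[0, 0, -40, 0, 0, 0, 0, 0, 0, -80, 0, 0, 0, 0, 0, -40, -110, 0, 0, 0, 0.65, 0, -80, -110, 0, 0, 0, 0.65, 0, -80, -110, 0, 0, 0, 0.65, 0, -80, -110, 0, 0, 0, 0.65, 0, -80, -110, 0, 0, 0, 0.65]'

```text
clock: 38.25
ee_pos: [0.4216, -0.1765, 0.1165]
eef_rot: [180.0, -0.0, 81.6]
contact_force: [-0.3, -1.1, 0.6]
finger_gap: 0.0299
```

```bash
python3 - <<'E'
from chk import *
tipchk(3,"p3"); go(3,.047,-.04); go(3,.047,.012)
E
```

```text
scene pred e=0,-5,+3 [[288.9, 172.3], [290.2, 172.3], [288.1, 172.2]] seen [([292.2, 170.6], 55), ([284.8, 177.4], 10)]
top pred e=0,-5,+3 [[374.5, 214.8], [374.3, 216.2], [374.7, 214.0]] seen [([368.9, 210.6], 4), ([374.7, 214.2], 22), ([373.3, 219.2], 41)]
tip [ 0.57   -0.1989  0.1171] shift [1.000e-01 1.665e+02 3.410e+01] rot [-2.409e+01  2.000e-02  5.000e-02]
tip [ 0.5909 -0.202   0.0696] shift [1.000e-01 1.877e+02 8.160e+01] rot [-2.409e+01  2.000e-02  5.000e-02]
```

Emit:
play_rows --increments '[0, 40, -10, -6, 0, 0, 0.65, 0, 80, -10, -12, 0, 0, 0.65, 0, 120, -10, -18, 0, 0, 0.65, 0, 150, -5, -24, 0, 0, 0.65, 0, 166, 10, -24, 0, 0, 0.65, 0, 166, 33, -24, 0, 0, 0.65, 0, 166, 33, -24, 0, 0, 0.65, 0, 179, 62, -24, 0, 0, 0.65, 0, 185, 76, -24, 0, 0, 0.65, 0, 187.5, 81.5, -24, 0, 0, 0.65, 0, 187.5, 81.5, -24, 0, 0, 0.65, 0, 187.5, 81.5, -24, 0, 0, 0, 0, 187.5, 81.5, -24, 0, 0, 0, 0, 187.5, 81.5, -24, 0, 0, 0, 0, 187.5, 81.5, -24, 0, 0, 0, 0, 187.5, 81.5, -24, 0, 0, 0, 0, 187.5, 81.5, -24, 0, 0, 0, 0, 187.5, 81.5, -24, 0, 0, 0, 0, 187.5, 81.5, -24, 0, 0, 0]' --newtons 60

```text
clock: 40.23
ee_pos: [0.6068, -0.2042, 0.0349]
eef_rot: [156.0, 0.0, 81.6]
contact_force: [0.8, 0.9, 4.3]
finger_gap: 0.0393
```

```bash
python3 - <<'E'
from tip import *
st=status.state();print(st['finger_gap'],st['contact_force'])
flat(BORE+.046*uf,.13,90+YF)
E
```

```text
0.03927450447527798 [0.75785112 0.85725208 4.26053311]
shift [311.9  -7.  -64.5] rot [23.96 -1.44  6.81]
```

Emit:
play_rows --increments '[0, 6, -13, 0, 0, 0, 0, 0, 16, -37, 0, 0, 0, 0, 0, 27, -61, 0, 0, 0, 0, 0, 38, -85, 4, 0, 1, 0, 10, 38, -87, 8, 0, 2, 0, 30, 36, -88, 12, -1, 3, 0, 55, 33, -88, 16, -1, 4, 0, 85, 29, -88, 20, -1, 5, 0, 115, 25, -88, 24, -1.44, 6, 0, 145, 21, -86, 24, -1.44, 6.8, 0, 175, 16, -83, 24, -1.44, 6.8, 0, 205, 11, -80, 24, -1.44, 6.8, 0, 235, 6, -76, 24, -1.44, 6.8, 0, 265, 1, -71, 24, -1.44, 6.8, 0, 290, -3, -68, 24, -1.44, 6.8, 0, 306, -6, -65, 24, -1.44, 6.8, 0, 312, -7, -64.5, 24, -1.44, 6.8, 0, 312, -7, -64.5, 24, -1.44, 6.8, 0, 312, -7, -64.5, 24, -1.44, 6.8, 0, 312, -7, -64.5, 24, -1.44, 6.8, 0]'

```text
clock: 41.9
ee_pos: [0.6199, 0.1071, 0.091]
eef_rot: [-179.9, 0.0, 74.6]
contact_force: [-0.5, -0.7, -3.7]
finger_gap: 0.0392
```

Emit:
play_rows --increments '[0, 0, 0, 0, 0, 0, 0, 0, 0, 0, 0, 0, 0, 0, 0, 0, 0, 0, 0, 0, 0]'

```text
clock: 42.15
ee_pos: [0.6198, 0.1085, 0.0908]
eef_rot: [-179.9, -0.0, 74.6]
contact_force: [0.3, -1.0, -2.2]
finger_gap: 0.0392
```

```bash
python3 - <<'E'
from chk import *
st=status.state();print(st['finger_gap'],st['contact_force'],st['ee_pos'])
endchk(3,.046,"e3",.010)
E
```

```text
0.039193995375498364 [ 0.25140597 -0.98872346 -2.15780356] [0.61984166 0.10847027 0.0907942 ]
end edge, + = towards robot, mm: [(0.0, 4.6), (-1.2, 4.5), (-1.0, 4.4), (-0.5, 4.5), (0.0, 4.4), (-0.5, 4.4), (-0.8, 4.9), (0.2, 4.8), (-0.5, 4.5)]
shift [ 0.1  0.3 -0. ] rot [-0.08  0.   -0.01]
```

Emit:
play_rows --increments '[0, 1.5, 20, 0, 0, 0, 0, 0, 1.5, 33, 0, 0, 0, 0, 0, 1.5, 39, 0, 0, 0, 0, 0, 1.5, 42, 0, 0, 0, 0, 0, 1.5, 43, 0, 0, 0, 0, 0, 1.5, 43.5, 0, 0, 0, 0, 0, 1.5, 43.5, 0, 0, 0, 0, 0, 1.5, 43.5, 0, 0, 0, 0]'

```text
clock: 43.02
ee_pos: [0.6214, 0.1089, 0.0476]
eef_rot: [-179.9, -0.0, 74.7]
contact_force: [0.3, 0.1, -2.6]
finger_gap: 0.0397
```

Emit:
play_rows --increments '[0, 0, 0.8, 0, 0, 0, 0, 0, 0, 1.5, 0, 0, 0, 0, 0, 0, 1.5, 0, 0, 0, 0]'

```text
clock: 43.27
ee_pos: [0.6211, 0.1088, 0.0456]
eef_rot: [-179.9, -0.0, 74.7]
contact_force: [0.2, -0.3, -2.0]
finger_gap: 0.0393
```

Emit:
play_rows --increments '[0, 0, 0.8, 0, 0, 0, 0, 0, 0, 1.6, 0, 0, 0, 0, 0, 0, 1.6, 0, 0, 0, 0]'

```text
clock: 43.52
ee_pos: [0.6213, 0.1089, 0.0448]
eef_rot: [-179.9, -0.0, 74.7]
contact_force: [-5.4, 0.5, 10.4]
finger_gap: 0.0395
```

Emit:
play_rows --increments '[0, 0, -0.5, 0, 0, 0, 0, 0, 0, -0.5, 0, 0, 0, 0.7, 0, 0, -0.5, 0, 0, 0, 0.7, 0, 0, -0.5, 0, 0, 0, 0.7, 0, 0, -0.5, 0, 0, 0, 0.7, 0, 0, -20, 0, 0, 0, 0.7, 0, 0, -50, 0, 0, 0, 0.5, 0, 0, -80, 0, 0, 0, 0, -30, -7, -80, 0, 0, -1, 0, -60, -14, -80, 0, 0, -2, 0, -90, -21, -80, 0, 0, -4, 0, -120, -28, -80, 0, 0, -6, 0, -150, -36, -70, 0, 0, -6.9, 0, -180, -43, -55, 0, 0, -6.9, 0, -195, -46.4, -42, 0, 0, -6.9, 0, -195, -46.4, -38, 0, 0, -6.9, 0, -195, -46.4, -38, 0, 0, -6.9, 0, -195, -46.4, -38, 0, 0, -6.9, 0]'

```text
clock: 45.02
ee_pos: [0.5255, -0.0664, 0.0823]
eef_rot: [-179.9, -0.0, 81.6]
contact_force: [-0.7, -0.2, -0.7]
finger_gap: 0.0004
```

```bash
python3 - <<'E'
from chk import *
st=status.state();print(st['ee_pos'],st['eef_rot'],st['finger_gap']); slabchk(3,.094,"t10")
k=4;flat(W(k,-(L[k]/2-.004),0,0)[:2],.12,90+YT)
E
```

```text
[ 0.52547904 -0.06644605  0.08225856] [-1.79922578e+02 -1.17918421e-02  8.16353587e+01] 0.0004189245689410669
top hole [276.6 199.4] 16.2  off u,v mm 5.0 23.7
top hole [289.2 206.2] 25.7  off u,v mm -5.1 -24.0
top hole [282.8 202.7] 24.8  off u,v mm 0.0 0.4
scene hole [342.  223.3] 12.6  off u,v mm -0.4 -25.6
scene hole [345.5 230.2] 29.9  off u,v mm 1.1 0.1
scene hole [350.1 236.4] 16.8  off u,v mm -1.0 23.8
shift [-0.1 -0.1  1.2] rot [-0.07 -0.01  0.08]
```

Slab 3 is within 1 mm. Pressing slab 4.

Emit:
play_rows --increments '[0, 0, 30, 0, 0, 0, 0, 0, 0, 50, 0, 0, 0, 0, 0, 0, 56, 0, 0, 0, 0, 0, 0, 59, 0, 0, 0, 0, 0, 0, 62, 0, 0, 0, 0, 0, 0, 65, 0, 0, 0, 0, 0, 0, 68, 0, 0, 0, 0, 0, 0, 71, 0, 0, 0, 0, 0, 0, 73, 0, 0, 0, 0, 0, 0, 73, 0, 0, 0, 0]'

```text
clock: 46.25
ee_pos: [0.5254, -0.067, 0.0093]
eef_rot: [-180.0, -0.0, 81.6]
contact_force: [-1.0, 1.3, 7.0]
finger_gap: 0.0002
```

Emit:
play_rows --increments '[0, 0, -40, 0, 0, 0, 0, 0, 0, -80, 0, 0, 0, 0, 0, -40, -105, 0, 0, 0, 0.65, 0, -80, -105, 0, 0, 0, 0.65, 0, -80, -105, 0, 0, 0, 0.65, 0, -80, -105, 0, 0, 0, 0.65, 0, -80, -105, 0, 0, 0, 0.65]'

```text
clock: 46.83
ee_pos: [0.4464, -0.0549, 0.1146]
eef_rot: [-180.0, -0.1, 81.6]
contact_force: [0.2, -0.4, 0.0]
finger_gap: 0.0305
```

```bash
python3 - <<'E'
from chk import *
tipchk(4,"p4"); go(4,.0405,-.04); go(4,.0405,.0105)
g=cv2.cvtColor(cv2.imread("pics/p4_scene.png"),6)
up_=.0505
for nm,T in(("top",[W(4,-.002+up_*c-.018*s_,y,.045+up_*s_+.018*c) for y in(-.02,.02)]),("bot",[W(4,-.002+up_*c,y,.045+up_*s_) for y in(-.02,.02)])): print("far",nm,proj("scene",T).round(1).tolist())
for r in range(192,216,2): print(r,g[r,276:306])
E
```

```text
scene pred e=0,-5,+3 [[307.1, 195.9], [308.4, 195.9], [306.3, 195.9]] seen [([302.8, 201.7], 7)]
top pred e=0,-5,+3 [[339.2, 209.0], [339.0, 210.3], [339.4, 208.2]] seen []
tip [ 0.5818 -0.0753  0.1145] shift [  0.5 153.2  34.8] rot [-24.11   0.03   0.04]
tip [ 0.6022 -0.0783  0.0683] shift [  0.5 173.8  80.9] rot [-24.11   0.03   0.04]
far top [[290.1, 191.8], [296.2, 200.2]]
far bot [[288.1, 196.6], [294.1, 205.0]]
192 [ 98  98  99 100  99 100  98  98  98  98  95  98  98 100 107 127 134 133
 131 124 122 122 125 131 131 130 131 125 120 113]
194 [ 99  98 101 101 101 100 104  97  95  99  92  82  84  87  99 117 137 150
 154 152 152 152 152 152 152 151 148 139 116 110]
196 [ 90  93  96  98  94  85  84  82  79  84  83  81  86  92  92  94 108 134
 149 154 154 154 154 154 153 154 152 141 112  90]
198 [ 71  77  73  71  83  83  90  93  95  98  92  67  57  75  87  89  94 101
 119 140 150 155 155 155 155 155 154 153 150 145]
200 [ 50  77  91  95  98  98  99  99  98  99  94  83  63  52  65  83  91  93
  95 103 116 119 120 120 118 119 119 118 118 119]
202 [ 39  54  81  93  98  97 100  99  99  99  98  98  93  77  58  59  76  87
  88  74  64  59  59  57  57  60  64  66  73  80]
204 [35 38 46 68 90 96 97 98 99 99 99 97 98 95 83 62 51 62 71 62 59 63 73 81
 82 83 89 90 80 74]
206 [ 32  32  34  43  64  85  95  98 100  98  99 100  99  98  98  87  67  63
  74  78  81  87  83  80  74  58  49  46  38  37]
208 [35 34 34 34 37 50 75 92 97 98 95 93 89 90 97 98 91 81 76 72 55 49 42 37
 36 34 33 34 34 33]
210 [48 38 36 34 32 35 45 65 85 94 95 91 80 74 65 53 47 40 36 34 31 34 35 34
 35 31 32 36 31 32]
212 [96 79 49 34 32 34 34 40 50 53 51 46 40 35 33 33 34 35 33 33 32 35 32 32
 33 35 33 33 32 33]
214 [98 76 60 43 36 33 34 36 31 32 36 37 36 31 35 33 34 32 34 33 33 38 31 35
 32 32 33 34 34 33]
```

Slab 4 is tipped and its far edge falls on the predicted line. Gripping.

Emit:
play_rows --increments '[0, 40, -10, -6, 0, 0, 0.65, 0, 80, -10, -12, 0, 0, 0.65, 0, 120, -10, -18, 0, 0, 0.65, 0, 145, 0, -24, 0, 0, 0.65, 0, 153, 15, -24, 0, 0, 0.65, 0, 153, 35, -24, 0, 0, 0.65, 0, 153, 35, -24, 0, 0, 0.65, 0, 166, 63, -24, 0, 0, 0.65, 0, 172, 77, -24, 0, 0, 0.65, 0, 174, 81, -24, 0, 0, 0.65, 0, 174, 81, -24, 0, 0, 0.65, 0, 174, 81, -24, 0, 0, 0, 0, 174, 81, -24, 0, 0, 0, 0, 174, 81, -24, 0, 0, 0, 0, 174, 81, -24, 0, 0, 0, 0, 174, 81, -24, 0, 0, 0, 0, 174, 81, -24, 0, 0, 0, 0, 174, 81, -24, 0, 0, 0, 0, 174, 81, -24, 0, 0, 0]' --newtons 60

```text
clock: 48.82
ee_pos: [0.6183, -0.0806, 0.0333]
eef_rot: [156.0, -0.0, 81.6]
contact_force: [0.8, 1.3, 5.9]
finger_gap: 0.0394
```

```bash
python3 - <<'E'
from tip import *
st=status.state();print(st['finger_gap'],st['contact_force'])
flat(BORE+.040*uf,.145,90+YF)
E
```

```text
0.039350741734204914 [0.75155642 1.31151325 5.87451743]
shift [188.7   0.3 -79.3] rot [23.93 -1.46  6.8 ]
```

Emit:
play_rows --increments '[0, 6, -13, 0, 0, 0, 0, 0, 16, -37, 0, 0, 0, 0, 0, 27, -61, 0, 0, 0, 0, 0, 38, -85, 4, 0, 1, 0, 0, 45, -102, 8, 0, 2, 0, 8, 44, -104, 12, -1, 3, 0, 20, 42, -104, 16, -1, 4, 0, 40, 38, -102, 20, -1, 5, 0, 60, 33, -100, 24, -1.46, 6, 0, 80, 27, -97, 24, -1.46, 6.8, 0, 100, 21, -94, 24, -1.46, 6.8, 0, 120, 16, -91, 24, -1.46, 6.8, 0, 140, 11, -87, 24, -1.46, 6.8, 0, 160, 6, -84, 24, -1.46, 6.8, 0, 178, 2, -81, 24, -1.46, 6.8, 0, 188, 0.3, -79.3, 24, -1.46, 6.8, 0, 188.7, 0.3, -79.3, 24, -1.46, 6.8, 0, 188.7, 0.3, -79.3, 24, -1.46, 6.8, 0, 188.7, 0.3, -79.3, 24, -1.46, 6.8, 0, 188.7, 0.3, -79.3, 24, -1.46, 6.8, 0]'

```text
clock: 50.48
ee_pos: [0.6141, 0.109, 0.1059]
eef_rot: [-179.9, 0.0, 74.6]
contact_force: [0.2, -0.1, -1.8]
finger_gap: 0.0392
```

Emit:
play_rows --increments '[0, 0, 0, 0, 0, 0, 0, 0, 0, 0, 0, 0, 0, 0, 0, 0, 0, 0, 0, 0, 0]'

```text
clock: 50.73
ee_pos: [0.614, 0.1101, 0.1057]
eef_rot: [-179.9, 0.0, 74.7]
contact_force: [0.2, 0.8, -1.2]
finger_gap: 0.0394
```

```bash
python3 - <<'E'
from chk import *
st=status.state();print(st['finger_gap'],st['contact_force'],st['ee_pos'])
endchk(4,.040,"e4",.009)
E
```

```text
0.039405658028539646 [ 0.16289348  0.84003867 -1.22227123] [0.61395675 0.11013908 0.10567109]
end edge, + = towards robot, mm: [(6.2, 3.5), (6.5, 3.6), (2.0, 4.0), (-0.2, 4.9), (-0.8, 4.1), (-1.0, 4.3), (-0.5, 4.8), (-0.2, 4.7), (-1.5, 4.6)]
shift [ 0.2  0.3 -0. ] rot [-0.11  0.02 -0.01]
```

Emit:
play_rows --increments '[0, 1.2, 20, 0, 0, 0, 0, 0, 1.2, 31, 0, 0, 0, 0, 0, 1.2, 36, 0, 0, 0, 0, 0, 1.2, 38.5, 0, 0, 0, 0, 0, 1.2, 39, 0, 0, 0, 0, 0, 1.2, 39, 0, 0, 0, 0, 0, 1.2, 39, 0, 0, 0, 0]'

```text
clock: 51.52
ee_pos: [0.6153, 0.1103, 0.0671]
eef_rot: [-179.9, -0.0, 74.7]
contact_force: [0.2, -0.4, -2.1]
finger_gap: 0.039
```

Emit:
play_rows --increments '[0, 0, 0.8, 0, 0, 0, 0, 0, 0, 1.5, 0, 0, 0, 0, 0, 0, 1.5, 0, 0, 0, 0]'

```text
clock: 51.77
ee_pos: [0.615, 0.1103, 0.0651]
eef_rot: [-179.9, 0.0, 74.7]
contact_force: [-0.2, 0.6, -1.9]
finger_gap: 0.0395
```

Emit:
play_rows --increments '[0, 0, 0.8, 0, 0, 0, 0, 0, 0, 1.5, 0, 0, 0, 0, 0, 0, 1.5, 0, 0, 0, 0]'

```text
clock: 52.02
ee_pos: [0.6151, 0.1103, 0.0639]
eef_rot: [-179.9, 0.0, 74.7]
contact_force: [-3.3, -1.1, 4.8]
finger_gap: 0.0391
```

Emit:
play_rows --increments '[0, 0, -0.5, 0, 0, 0, 0, 0, 0, -0.5, 0, 0, 0, 0.7, 0, 0, -0.5, 0, 0, 0, 0.7, 0, 0, -0.5, 0, 0, 0, 0.7, 0, 0, -0.5, 0, 0, 0, 0.7, 0, 0, -30, 0, 0, 0, 0.7, 0, 0, -70, 0, 0, 0, 0.7, 0, 0, -110, 0, 0, 0, 0.7, 25, -29, -125, 0, 0, 0, 0.7, 50, -58, -125, 0, 0, 0, 0.7, 75, -87, -125, 0, 0, 0, 0.7, 100, -116, -125, 0, 0, 0, 0.7, 125, -145, -125, 0, 0, 0, 0.7, 150, -174, -125, 0, 0, 0, 0.7, 175, -203, -125, 0, 0, 0, 0.7, 188, -218, -125, 0, 0, 0, 0.7, 188, -218, -125, 0, 0, 0, 0.7, 188, -218, -125, 0, 0, 0, 0.7]'

```text
clock: 53.52
ee_pos: [0.454, 0.3498, 0.1889]
eef_rot: [-179.9, 0.0, 74.8]
contact_force: [0.5, 0.2, 0.2]
finger_gap: 0.0658
```

```bash
python3 - <<'E'
from chk import *
st=status.state();print(st['ee_pos'],st['eef_rot'],st['finger_gap']); slabchk(4,.112,"t11")
t=cv2.cvtColor(cv2.imread("pics/t.png"),6); s=cv2.cvtColor(cv2.imread("pics/s.png"),6)
for nm,im,bx,zs in(("top",t,(200,222,240,252),(.147,.155)),("scene",s,(435,238,465,265),(.147,.15))):
    u=up(im,*bx)
    for th in(40,50,60):
        for b,a in blobs(u,u<th,bx[0],bx[1],15,200): print(nm,th,b.round(1),round(a),[plane(nm,b,z)[0,:2].round(4).tolist() for z in zs])
# stand top face (bright) in top and scene
u=up(t,200,215,245,260)
for th in(112,120): 
    for b in rects((u>th).astype(np.uint8),200,215,100,700): show("stand","top",b,.06)
E
```

```text
[0.45400842 0.34983804 0.18887415] [-1.79887584e+02  2.38923510e-02  7.48198821e+01] 0.06577787247206104
top hole [276.1 200. ] 18.2  off u,v mm 1.0 22.6
top hole [282.4 202. ] 27.0  off u,v mm 0.7 0.1
top hole [288.5 206.1] 15.5  off u,v mm -6.8 -23.4
scene hole [345.9 225.7] 30.6  off u,v mm 1.1 0.1
scene hole [349.8 232.2] 21.5  off u,v mm 1.5 24.1
top 50 [211.2 236.5] 57 [[0.4546, 0.3482], [0.4544, 0.3464]]
top 60 [226.5 239. ] 35 [[0.4473, 0.2974], [0.4472, 0.2958]]
top 60 [211.5 236.4] 71 [[0.4549, 0.3471], [0.4547, 0.3452]]
scene 40 [449.8 251.6] 112 [[0.4552, 0.3508], [0.4577, 0.3518]]
scene 50 [449.5 252.3] 129 [[0.4574, 0.3517], [0.4599, 0.3528]]
scene 60 [449.4 252.7] 143 [[0.4588, 0.3523], [0.4612, 0.3533]]
```

All four slab holes are within about 2.5 mm of the bore axis. Now gripping the pin knob.

Emit:
play_rows --increments '[0, 0, 35, 0, 0, 0, 0.7, 0, 0, 65, 0, 0, 0, 0.7, 0, 0, 82, 0, 0, 0, 0.7, 0, 0, 89, 0, 0, 0, 0.7, 0, 0, 89, 0, 0, 0, 0.7, 0, 0, 89, 0, 0, 0, 0.4, 0, 0, 89, 0, 0, 0, 0, 0, 0, 89, 0, 0, 0, 0, 0, 0, 89, 0, 0, 0, 0, 0, 0, 89, 0, 0, 0, 0, 0, 0, 89, 0, 0, 0, 0, 0, 0, 89, 0, 0, 0, 0, 0, 0, 89, 0, 0, 0, 0, 0, 0, 89, 0, 0, 0, 0, 0, 0, 89, 0, 0, 0, 0, 0, 0, 89, 0, 0, 0, 0]' --newtons 50

```text
clock: 55.25
ee_pos: [0.4546, 0.3492, 0.1001]
eef_rot: [-179.9, -0.0, 74.7]
contact_force: [-0.1, -0.0, 4.9]
finger_gap: 0.0273
```

Emit:
play_rows --increments '[0, 0, -10, 0, 0, 0, 0, 0, 0, -25, 0, 0, 0, 0, 0, 0, -45, 0, 0, 0, 0, 0, 0, -70, 0, 0, 0, 0, 0, 0, -100, 0, 0, 0, 0, 0, 0, -128, 0, 0, 0, 0, -10, 10, -130, 0, 0, 0, 0, -30, 28, -130, 0, 0, 0, 0, -50, 47, -130, 0, 0, 0, 0, -70, 66, -130, 0, 0, 0, 0, -90, 85, -130, 0, 0, 0, 0, -110, 104, -130, 0, 0, 0, 0, -130, 123, -130, 0, 0, 0, 0, -150, 142, -130, 0, 0, 0, 0, -170, 160, -130, 0, 0, 0, 0, -184, 173, -130, 0, 0, 0, 0, -188, 177, -130, 0, 0, 0, 0, -188, 177, -130, 0, 0, 0, 0, -188, 177, -130, 0, 0, 0, 0, -188, 177, -130, 0, 0, 0, 0]'

```text
clock: 56.92
ee_pos: [0.5752, 0.1223, 0.2294]
eef_rot: [-179.8, 0.0, 74.8]
contact_force: [-0.6, -0.3, -2.5]
finger_gap: 0.027
```

```bash
python3 - <<'E'
from chk import *
s=avg("scene");cv2.imwrite("pics/s12.png",s);st=status.state();print(st['ee_pos'],st['finger_gap'],st['contact_force'])
x0,y0=310,160
a=cv2.resize(s[y0:y0+90,x0:x0+80],None,fx=6,fy=6,interpolation=cv2.INTER_CUBIC);a=cv2.convertScaleAbs(a,alpha=1.5)
p=st['ee_pos']
for z in(.138,.19,.26):
    q=proj("scene",[np.r_[p[:2],z]])[0];print(q); cv2.circle(a,tuple(((q-[x0,y0])*6).astype(int).tolist()),3,(0,255,0),1)
q=proj("scene",[np.r_[BORE,.112]])[0]; cv2.circle(a,tuple(((q-[x0,y0])*6).astype(int).tolist()),3,(0,0,255),1)
cv2.imwrite("pics/c12.png",a)
flat(BORE,p[2]+OFF,90+YF)
E
```

```text
[0.57547083 0.12192511 0.22961905] 0.026998559400874592 [-0.07261708 -0.30896861 -0.75499513]
[347.24393782 218.89637326]
[348.69461783 204.62078143]
[350.83005755 183.60672893]
shift [-0.6  0.4 -0. ] rot [-0.12  0.01  0.07]
```

View pics/c12.png

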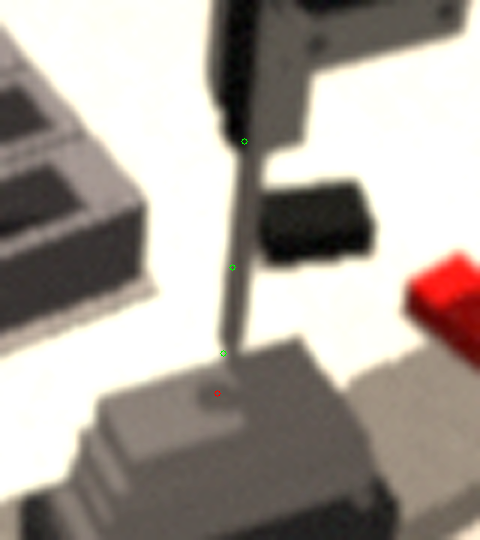

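```bash
python3 - <<'E'
from chk import *
g=cv2.cvtColor(cv2.imread("pics/s12.png"),6).astype(float);p=status.state()['ee_pos']
for z in(.165,.175,.185,.195,.205,.215):
    q=proj("scene",[np.r_[p[:2],z]])[0]; J=proj("scene",[np.r_[p[:2]+.001*uf,z],np.r_[p[:2]+.001*vf,z],np.r_[p[:2],z+.001]])-q
    r=int(round(q[1])); w=g[r,338:360]; d=np.clip(190-w,0,None); d[d<25]=0
    # nearest run
    xs=np.arange(338,360); m=(abs(xs-q[0])<6); x=(d*xs*m).sum()/(d*m).sum()
    xp=q[0]+(r-q[1])*J[2][0]/J[2][1]; k=J[0][0]-J[0][1]*J[2][0]/J[2][1]
    print(z,r,"seen",round(x,2),"pred",round(xp,2),"-> u mm",round((x-xp)/k,1), w[int(q[0])-338-6:int(q[0])-338+9].astype(int))
E
```

```text
0.165 212 seen 348.53 pred 347.94 -> u mm -1.7 [189 190 191 192 181 143  85  56  58  83 136 180 191 192 191]
0.175 209 seen 348.78 pred 348.25 -> u mm -1.5 [193 193 191 188 164 100  58  55  68 120 177 191 191 189 189]
0.185 206 seen 349.22 pred 348.55 -> u mm -1.9 [192 192 191 188 170 110  64  56  59 100 154 179 182 183 182]
0.195 203 seen 350.71 pred 348.86 -> u mm -5.2 [191 189 190 191 178 139  82  54  55  73  99  92  59  35  27]
0.205 200 seen 351.79 pred 349.16 -> u mm -7.3 [192 192 191 188 163  99  58  53  53  53  32  11   9  10  10]
0.215 197 seen 351.92 pred 349.47 -> u mm -6.8 [191 193 193 190 171 113  64  54  53  46  26  19  23  21  22]
```

Emit:
play_rows --increments '[-0.6, 2.1, 0, 0, 0, 0, 0, -0.6, 2.1, 8, 0, 0, 0, 0, -0.6, 2.1, 16, 0, 0, 0, 0, -0.6, 2.1, 24, 0, 0, 0, 0, -0.6, 2.1, 32, 0, 0, 0, 0, -0.6, 2.1, 40, 0, 0, 0, 0, -0.6, 2.1, 48, 0, 0, 0, 0, -0.6, 2.1, 56, 0, 0, 0, 0, -0.6, 2.1, 64, 0, 0, 0, 0, -0.6, 2.1, 72, 0, 0, 0, 0, -0.6, 2.1, 80, 0, 0, 0, 0, -0.6, 2.1, 88, 0, 0, 0, 0, -0.6, 2.1, 92, 0, 0, 0, 0, -0.6, 2.1, 92, 0, 0, 0, 0, -0.6, 2.1, 92, 0, 0, 0, 0]'

```text
clock: 58.37
ee_pos: [0.5775, 0.1198, 0.1376]
eef_rot: [-179.9, 0.0, 74.7]
contact_force: [0.0, 0.5, -0.8]
finger_gap: 0.0267
```

Emit:
play_rows --increments '[0.9, 0, 0, 0, 0, 0, 0, 0.9, 0, 3, 0, 0, 0, 0, 0.9, 0, 6, 0, 0, 0, 0, 0.9, 0, 9, 0, 0, 0, 0, 0.9, 0, 12, 0, 0, 0, 0, 0.9, 0, 15, 0, 0, 0, 0, 0.9, 0, 17, 0, 0, 0, 0, 0.9, 0, 17, 0, 0, 0, 0]'

```text
clock: 59.03
ee_pos: [0.5774, 0.1207, 0.1201]
eef_rot: [-179.9, 0.0, 74.7]
contact_force: [-0.8, -0.6, -1.3]
finger_gap: 0.0277
```

Tip is at about z 0.030, in the bore, with no side force. Going home.

Emit:
play_rows --increments '[0, 0, 4, 0, 0, 0, 0, 0, 0, 8, 0, 0, 0, 0, 0, 0, 12, 0, 0, 0, 0, 0, 0, 16, 0, 0, 0, 0, 0, 0, 19, 0, 0, 0, 0, 0, 0, 20, 0, 0, 0, 0, 0, 0, 20, 0, 0, 0, 0]'

```text
clock: 59.62
ee_pos: [0.5775, 0.1207, 0.1003]
eef_rot: [-179.9, 0.0, 74.7]
contact_force: [-1.6, -0.5, -1.3]
finger_gap: 0.027
```

Emit:
play_rows --increments '[0, 0, 2, 0, 0, 0, 0, 0, 0, 4, 0, 0, 0, 0, 0, 0, 4, 0, 0, 0, 0]'

```text
clock: 59.87
ee_pos: [0.5775, 0.1208, 0.0963]
eef_rot: [-179.9, 0.0, 74.7]
contact_force: [-0.5, -0.0, -1.2]
finger_gap: 0.0271
```

Emit:
play_rows --increments '[0, 0, 0, 0, 0, 0, 0.8, 0, 0, 0, 0, 0, 0, 0.8, 0, 0, 0, 0, 0, 0, 0.8, 0, 0, 0, 0, 0, 0, 0.8, 0, 0, 0, 0, 0, 0, 0.8, 0, 0, 0, 0, 0, 0, 0.8, 0, 0, -20, 0, 0, 0, 0.8, 0, 0, -50, 0, 0, 0, 0.8, 0, 0, -90, 0, 0, 0, 0.8, -30, -20, -100, 0, 0, 0, 0.8, -60, -40, -100, 0, 0, 0, 0.8, -90, -70, -100, 0, 0, 0, 0.8, -120, -100, -100, 0, 0, 0, 0.8, -150, -100, -100, 0, 0, 0, 0.8, -180, -100, -100, 0, 0, 0, 0.8, -200, -100, -100, 0, 0, 0, 0.8, -200, -100, -100, 0, 0, 0, 0.8, -200, -100, -100, 0, 0, 0, 0.8]'

```text
clock: 61.37
ee_pos: [0.4285, -0.0461, 0.1971]
eef_rot: [-179.9, -0.1, 74.6]
contact_force: [0.6, 0.2, -0.4]
finger_gap: 0.0753
```

```bash
python3 - <<'E'
from chk import *
s=avg("scene");t=avg("top");cv2.imwrite("pics/s13.png",s);cv2.imwrite("pics/t13.png",t)
st=status.state();print(st['ee_pos'],st['finger_gap'],st['contact_force'],st['clock'])
gs=cv2.cvtColor(s,6);gt=cv2.cvtColor(t,6)
q=proj("scene",[np.r_[BORE,.142]])[0];print("exp knob",q,proj("top",[np.r_[BORE,.142]]))
x0,y0=(np.round(q)-12).astype(int);u=up(gs,x0,y0,x0+25,y0+25);B=[b for b in blobs(u,u<45,x0,y0,20,300)];print(B)
q=proj("top",[np.r_[BORE,.142]])[0];x1,y1=(np.round(q)-9).astype(int);u=up(gt,x1,y1,x1+19,y1+19);A=blobs(u,u<52,x1,y1,15,200);print(A)
for a in A:
    for b in B: print("knob",tri(b[0],a[0]).round(4))
u=up(gt,280,220,335,270)
for b in rects((u<48).astype(np.uint8),280,220,60,500): show("cap","top",b,.024)
a=cv2.resize(s[170:280,290:400],None,fx=4,fy=4,interpolation=cv2.INTER_CUBIC);b=cv2.resize(t[165:275,245:335],None,fx=4,fy=4,interpolation=cv2.INTER_CUBIC)
cv2.imwrite("pics/c13.png",cv2.convertScaleAbs(np.hstack([a,b]),alpha=1.4))
E
```

```text
[ 0.4286452  -0.04545577  0.19682237] 0.07512853415760316 [ 0.10424682 -0.05225189  0.71584796] 61.7667
exp knob [347.09949823 217.70716572] [[281.65263014 201.31873024]]
[(array([348.40013851, 218.09587451]), np.float64(104.34375))]
[(array([281.0301394 , 202.34497549]), np.float64(51.0))]
knob [0.5725 0.1232 0.1402]
cap c [0.4416 0.0437] size [0.1129 0.0402] yaw 179.9
```

View pics/c13.png

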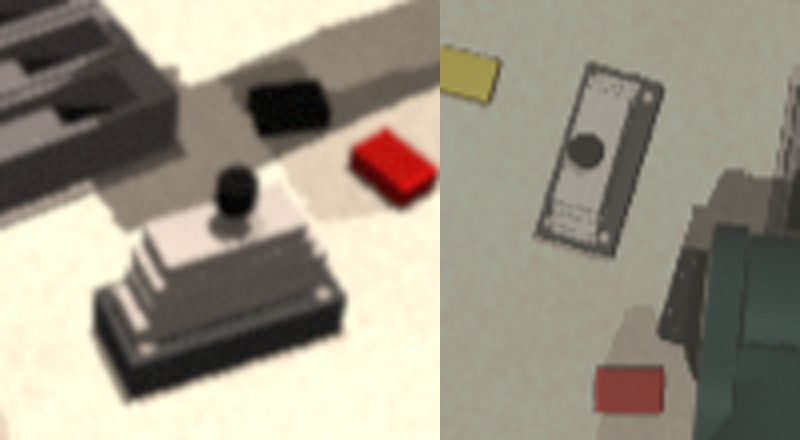

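The stack is stepped neatly, with the knob just above slab 4 at scene (348,218). It triangulates to z 0.140, against 0.142 expected with the pin home. A last check of the cap and slab 4, then I hand in.

```bash
python3 - <<'E'
from chk import *
g=cv2.cvtColor(avg("scene"),6);u=up(g,340,180,385,210)
for b,a in blobs(u,u<22,340,180,30,400):
    P=plane("scene",b,.012)[0];print("cap",b.round(1),P.round(3),"dist to bore",np.linalg.norm(P[:2]-BORE).round(3))
st=status.state();print(st['clock'],abs(st['qd']).max(),st['contact_force'])
print(ctrl.hand_in())
E
```

```text
cap [361.7 196.6] [ 0.393 -0.008  0.012] dist to bore 0.224
61.9667 0.08871175854450347 [-0.42775933  0.12638459 -0.11661856]
the job is handed in; nothing more can be done
None
```

I handed the job in at about 62 s, with every step done by my own measurements. The hand-in gives no verdict, so the result isn't confirmed.

- **Cap:** it is on the bench about 0.2 m from the bore. Two early grips closed on nothing because the fingertips sit 39 mm above the reported TCP. A touch on the bench gave that figure, and I corrected for it from then on. The last scene reading put the cap at (0.393, -0.008), about 28 mm from my earlier top-view reading of (0.420, 0.001). It may have been nudged, or its shadow skewed the reading; either way it is far beyond 100 mm.
- **Slabs:** all four were present. I tipped and stacked them from 145 mm down to 100 mm. As each one was placed, both cameras put its hole along the foot at about -1, -2.5, +0.5 and +1 mm from the bore (limit 6 mm), and within 0.5 mm across it.
    - **Not re-measured:** I set their yaw and flatness from the tool pose and checked them only by eye. I did not re-measure the slabs after the pin went in.
- **Pin:** it went through all four slabs into the bore with no noticeable side force. The knob triangulates to z 0.140, against 0.142 when fully home, so the tip is about 35 mm down. The knob appears about 4 mm off the bore axis, which is roughly a 2° lean (limit about 7°).
- **Bystanders and end state:** I felt no contacts away from the parts I was handling, but did not measure the bottle, beaker, mouse or slide box again. At hand-in the gripper was open, clear of everything and at rest.

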